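# Gauge a batch of columns, cradle the good ones, tip the rejects into the returns box

## Task

Check this batch of red chromatography columns: first load all of them into the stepped slot gauge, one to a bay, each let down as far as it will go, so that all lie in it together. Then sort them: a column that passes the upper go slot and stops on the lower no-go slot is good and is to lie settled in a V-cradle against both faces, while those held up at the go slot or fallen through the no-go slot are rejects: gather all the rejects on the tray of the returns box, tip it by its handle until they have slid into the bin, and put the tray back down level. Leave the bottle and the beaker where they stand.

Things in the scene. Friction and masses are not known exactly. Their poses are not given: they have to be found in the camera images.
- col1_c (a point): a column on its side: red round tube, 25 to 38 mm thick (unmarked), 108 mm free length, a blue hexagon nut (16 mm long, 44 mm across flats, 51 across corners) at each end, 140 mm over all, 0.14-0.24 kg. Point: middle of the tube on its axis, 22 mm above what the nuts lie on; x along the tube. Grip it at mid-tube. Three or four of the five are there; None from the start = absent
- col2_c (a point): a column on its side: red round tube, 25 to 38 mm thick (unmarked), 108 mm free length, a blue hexagon nut (16 mm long, 44 mm across flats, 51 across corners) at each end, 140 mm over all, 0.14-0.24 kg. Point: middle of the tube on its axis, 22 mm above what the nuts lie on; x along the tube. Grip it at mid-tube. Three or four of the five are there; None from the start = absent
- col3_c (a point): a column on its side: red round tube, 25 to 38 mm thick (unmarked), 108 mm free length, a blue hexagon nut (16 mm long, 44 mm across flats, 51 across corners) at each end, 140 mm over all, 0.14-0.24 kg. Point: middle of the tube on its axis, 22 mm above what the nuts lie on; x along the tube. Grip it at mid-tube. Three or four of the five are there; None from the start = absent
- col4_c (a point): a column on its side: red round tube, 25 to 38 mm thick (unmarked), 108 mm free length, a blue hexagon nut (16 mm long, 44 mm across flats, 51 across corners) at each end, 140 mm over all, 0.14-0.24 kg. Point: middle of the tube on its axis, 22 mm above what the nuts lie on; x along the tube. Grip it at mid-tube. Three or four of the five are there; None from the start = absent
- col5_c (a point): a column on its side: red round tube, 25 to 38 mm thick (unmarked), 108 mm free length, a blue hexagon nut (16 mm long, 44 mm across flats, 51 across corners) at each end, 140 mm over all, 0.14-0.24 kg. Point: middle of the tube on its axis, 22 mm above what the nuts lie on; x along the tube. Grip it at mid-tube. Three or four of the five are there; None from the start = absent
- gauge: slot gauge fixed to the bench: two steel comb plates 16 mm thick with a 60 mm gap between them, base 10 mm high; 92 (x) x 280 mm (y). Origin: centre of underside. Four bays, 70 mm apart along y; columns lie in them along x, nuts outside the plates (8 mm end play each way)
- bay1 (a point): middle of gauge bay 1, at bench level (y = -105 mm in the gauge), axes as the gauge's. A stepped slot, open on top: go part (green edge) 34.5 mm wide from z = 54 down to 38 mm, no-go part (red edge) 28 mm wide from 38 down to the floor at 20 mm. A tube's axis rests 62 mm up if held at go, 46 if stopped at no-go (good), 32 if fallen through
- bay2 (a point): middle of gauge bay 2, at bench level (y = -35 mm in the gauge), axes as the gauge's. A stepped slot, open on top: go part (green edge) 34.5 mm wide from z = 54 down to 38 mm, no-go part (red edge) 28 mm wide from 38 down to the floor at 20 mm. A tube's axis rests 62 mm up if held at go, 46 if stopped at no-go (good), 32 if fallen through
- bay3 (a point): middle of gauge bay 3, at bench level (y = 35 mm in the gauge), axes as the gauge's. A stepped slot, open on top: go part (green edge) 34.5 mm wide from z = 54 down to 38 mm, no-go part (red edge) 28 mm wide from 38 down to the floor at 20 mm. A tube's axis rests 62 mm up if held at go, 46 if stopped at no-go (good), 32 if fallen through
- bay4 (a point): middle of gauge bay 4, at bench level (y = 105 mm in the gauge), axes as the gauge's. A stepped slot, open on top: go part (green edge) 34.5 mm wide from z = 54 down to 38 mm, no-go part (red edge) 28 mm wide from 38 down to the floor at 20 mm. A tube's axis rests 62 mm up if held at go, 46 if stopped at no-go (good), 32 if fallen through
- rest: V-cradle rest fixed to the bench, grey base and white V supports, 92 (x) x 150 mm (y), for two good columns lying along x. Origin: centre of underside. Each cradle is a pair of 16 mm thick V supports with a 60 mm gap between them; the V faces are 90 degrees apart, meet 20 mm above the bench and end 44 mm above it; base 12 mm high
- vee1 (a point): where the middle of a good column lies when settled in V-cradle 1, 42.6 mm above the bench, -38 mm in y from the rest's centre; axes as the rest's
- vee2 (a point): where the middle of a good column lies when settled in V-cradle 2, 42.6 mm above the bench, +38 mm in y from the rest's centre; axes as the rest's
- bin_floor (a point): centre of the floor of the open bin of the blue returns box (fixed to the bench), 5 mm above the bench; inside 190 mm (x) by 144 mm (y), rim 75 mm above the bench. x along the tray's hinge line, y from the bin towards the tray and its handle
- tray_floor (a point): centre of the floor's upper face of the steel tip tray, level beside the bin, 66 mm above the bench; inside 184 (x) x 165 mm (y), walls 28 mm high on three sides, none at the hinge edge, y = -78 mm. The point turns with the tray; x along the hinge, y towards end wall and handle. Two columns fit side by side along x, about 35 mm either side of the middle
- tray_handle (a point): middle of the tray's handle: black round bar 12 mm thick, 110 mm long along x, 15 mm higher than the tray's floor, its axis 44 mm outside the end wall, nothing below it but the bench
- tray_hinge (a point): middle of the tray's hinge line, 66 mm above the bench, at the edge between tray and bin; fixed; x along the hinge. The handle is 212 mm from it
- tray (a joint): tip angle of the tray, rad: 0 level, resting on the box; grows as the handle is lifted, to 1.25 at most. Turns freely, falls back if let go (tray 0.35 kg). Columns slide into the bin at about 0.6 to 1.0
- reagent: bystander: reagent bottle with a blue cap, 72 mm thick, 150 mm high; origin at the centre of its foot
- beaker: bystander: glass beaker, 72 mm wide, 90 mm high; origin at the centre of its foot
There are look-alikes about, which are no part of the job. Leave any purple or yellow look-alike of the part that bears col5_c alone.

How it is judged:
On the way, in this order (a step that is already met when the one before it is completed fails the run):
1. every column lies in a bay of the gauge, let down as far as its size allows, all together (x of col1_c in the frame of gauge between -0.016 and 0.016 m and y of col1_c in the frame of gauge between -0.13 and 0.13 m and z of col1_c in the frame of gauge between 0.039 and 0.052 m and angle between the x axis of each of col1_c, col2_c, col3_c, col4_c, col5_c and the x axis of gauge, either way round below 0.1 rad and x of col2_c in the frame of gauge between -0.016 and 0.016 m and y of col2_c in the frame of gauge between -0.13 and 0.13 m and z of col2_c in the frame of gauge between 0.054 and 0.068 m and x of col3_c in the frame of gauge between -0.016 and 0.016 m and y of col3_c in the frame of gauge between -0.13 and 0.13 m and z of col3_c in the frame of gauge between 0.039 and 0.052 m and x of col4_c in the frame of gauge between -0.016 and 0.016 m and y of col4_c in the frame of gauge between -0.13 and 0.13 m and z of col4_c in the frame of gauge between 0.026 and 0.039 m and x of col5_c in the frame of gauge between -0.016 and 0.016 m and y of col5_c in the frame of gauge between -0.13 and 0.13 m and z of col5_c in the frame of gauge between 0.054 and 0.068 m), for 0.3 s.
2. all the rejects have been gathered on the level tip tray (one knocked on into the bin counts, as long as another lies on the tray) (((x of col2_c in the frame of tray_floor between -0.09 and 0.09 m and y of col2_c in the frame of tray_floor between -0.085 and 0.085 m and z of col2_c in the frame of tray_floor between 0 and 0.04 m) or (x of col2_c in the frame of bin_floor between -0.095 and 0.095 m and y of col2_c in the frame of bin_floor between -0.075 and 0.075 m and z of col2_c in the frame of bin_floor between 0 and 0.068 m)) and ((x of col4_c in the frame of tray_floor between -0.09 and 0.09 m and y of col4_c in the frame of tray_floor between -0.085 and 0.085 m and z of col4_c in the frame of tray_floor between 0 and 0.04 m) or (x of col4_c in the frame of bin_floor between -0.095 and 0.095 m and y of col4_c in the frame of bin_floor between -0.075 and 0.075 m and z of col4_c in the frame of bin_floor between 0 and 0.068 m)) and ((x of col5_c in the frame of tray_floor between -0.09 and 0.09 m and y of col5_c in the frame of tray_floor between -0.085 and 0.085 m and z of col5_c in the frame of tray_floor between 0 and 0.04 m) or (x of col5_c in the frame of bin_floor between -0.095 and 0.095 m and y of col5_c in the frame of bin_floor between -0.075 and 0.075 m and z of col5_c in the frame of bin_floor between 0 and 0.068 m)) and ((x of col2_c in the frame of tray_floor between -0.09 and 0.09 m and y of col2_c in the frame of tray_floor between -0.085 and 0.085 m and z of col2_c in the frame of tray_floor between 0 and 0.04 m) or (x of col4_c in the frame of tray_floor between -0.09 and 0.09 m and y of col4_c in the frame of tray_floor between -0.085 and 0.085 m and z of col4_c in the frame of tray_floor between 0 and 0.04 m) or (x of col5_c in the frame of tray_floor between -0.09 and 0.09 m and y of col5_c in the frame of tray_floor between -0.085 and 0.085 m and z of col5_c in the frame of tray_floor between 0 and 0.04 m)) and value of joint tray below 0.08 rad and contact force between the fingers and col2 below 0.2 N and contact force between the fingers and col4 below 0.2 N and contact force between the fingers and col5 below 0.2 N), for 0.3 s.
3. the tray is tipped up and the rejects are in the bin (x of col2_c in the frame of bin_floor between -0.095 and 0.095 m and y of col2_c in the frame of bin_floor between -0.075 and 0.075 m and z of col2_c in the frame of bin_floor between 0 and 0.068 m and x of col4_c in the frame of bin_floor between -0.095 and 0.095 m and y of col4_c in the frame of bin_floor between -0.075 and 0.075 m and z of col4_c in the frame of bin_floor between 0 and 0.068 m and x of col5_c in the frame of bin_floor between -0.095 and 0.095 m and y of col5_c in the frame of bin_floor between -0.075 and 0.075 m and z of col5_c in the frame of bin_floor between 0 and 0.068 m and value of joint tray above 0.3 rad), for 0.1 s.
At the end, for the whole second after the job is handed in: every good column rests in a V-cradle (its middle within 3 mm of the settled place across and in height, within 20 mm along, axis within 0.06 rad), every reject lies inside the bin below its rim, the tray is down (below 0.06 rad) and all columns are at rest (((x of col1_c in the frame of vee1 between -0.02 and 0.02 m and y of col1_c in the frame of vee1 between -0.003 and 0.003 m and z of col1_c in the frame of vee1 between -0.003 and 0.003 m and angle between the x axis of col1_c and the x axis of rest, either way round below 0.06 rad) or (x of col1_c in the frame of vee2 between -0.02 and 0.02 m and y of col1_c in the frame of vee2 between -0.003 and 0.003 m and z of col1_c in the frame of vee2 between -0.003 and 0.003 m and angle between the x axis of col1_c and the x axis of rest, either way round below 0.06 rad)) and ((x of col3_c in the frame of vee1 between -0.02 and 0.02 m and y of col3_c in the frame of vee1 between -0.003 and 0.003 m and z of col3_c in the frame of vee1 between -0.003 and 0.003 m and angle between the x axis of col3_c and the x axis of rest, either way round below 0.06 rad) or (x of col3_c in the frame of vee2 between -0.02 and 0.02 m and y of col3_c in the frame of vee2 between -0.003 and 0.003 m and z of col3_c in the frame of vee2 between -0.003 and 0.003 m and angle between the x axis of col3_c and the x axis of rest, either way round below 0.06 rad)) and x of col2_c in the frame of bin_floor between -0.095 and 0.095 m and y of col2_c in the frame of bin_floor between -0.075 and 0.075 m and z of col2_c in the frame of bin_floor between 0 and 0.068 m and x of col4_c in the frame of bin_floor between -0.095 and 0.095 m and y of col4_c in the frame of bin_floor between -0.075 and 0.075 m and z of col4_c in the frame of bin_floor between 0 and 0.068 m and x of col5_c in the frame of bin_floor between -0.095 and 0.095 m and y of col5_c in the frame of bin_floor between -0.075 and 0.075 m and z of col5_c in the frame of bin_floor between 0 and 0.068 m and linear speed of each of col1, col2, col3, col4, col5 below 0.02 m/s and value of joint tray below 0.06 rad); the robot touches nothing.
It fails at once if the reagent bottle is moved more than 30 mm or tipped over (distance of reagent from where it was at the start of the episode above 0.03 m or angle between reagent's own z axis and vertical above 0.5 rad).
It fails at once if the beaker is moved more than 30 mm or tipped over (distance of beaker from where it was at the start of the episode above 0.03 m or angle between beaker's own z axis and vertical above 0.5 rad).
Of col1, col3 only 1 to 2 are there at a start; the rules pass over those that are not, and their reading is None.
Of col2, col4, col5 only 2 to 2 are there at a start; the rules pass over those that are not, and their reading is None.
At some moment in a run one of col1, col2, col3, col4, col5 may be knocked a few centimetres aside while the robot is not near it.
Once in a run the grip may slacken for a moment while it holds something.
It also fails if it takes over 208 s, if anything falls off the work surface, if the arm or the gripper's body presses on something with over 40 N, if the wrist force passes 120 N, or if a joint passes its speed limit or range.

## Robot

A 6-joint arm with a two-finger parallel gripper is mounted at the origin on the work surface. World frame = base frame: x ahead of the robot, y to its left, z up, the work surface at z = 0. Lengths are in m, angles in rad, forces in N, time in s.
With the tool pointing down it reaches from about 0.325 to 0.85 m from the base axis. Payload 15.5 kg.
Tool frame: the origin (TCP) lies on the centre line of the jaws, within the pads' length; the fingertips stand 11 mm ahead of it and the grasp point (between the pads) lies 8 mm behind it; z points along the fingers, y is the line along which they close (so a half turn about z gives the same grasp; the last joint's range is limited). The gripper opens to 91 mm and grips with 3 to 60 N. Pads are 32 mm wide; open, the fingers measure 118 mm over their backs; the gripper's body (76 mm by 178 mm) begins 60 mm behind the grasp point.
Start: joints at [-0.096, 0.494, 1.345, -0, 1.302, -0.096], TCP at [0.625, 0, 0.187] pointing down, gripper open.
Joint ranges: [-2.91, 2.91], [-0.82, 2.16], [0.22, 2.67], [-1.22, 4.37], [0.12, 2.79], [-3.08, 3.08]. Speed limits (rad/s): [1.89, 1.89, 2.57, 3.01, 3.01, 3.01].

## Interface

Orientations are given as a rotation vector (axis times angle).
In Python, from workcell import manip, grab_frame, workorder, boxes_of, pinpoint gives the robot as it stands.
- The arm moves only by the shell command python3 -m creep 'ROWS'. ROWS is JSON, one flat list of numbers, 5 for each row, row after row: the shift along the world's x, y, z as a fraction of full scale, then the turn about the world's z as a fraction of full scale, then the closure, from -1 (fully open) to 1 (shut), so that 0 is half open. A call has exactly 5 rows; each row is the pose to reach, as a shift and turn from the pose commanded when the call began; what a row does not reach only later rows make up. Full scale, the value 1, is 500 mm for a shift and 120 degrees for a turn. A row lasts 1/12 s, in which the tool goes at most 41.7 mm and 7.16 degrees, less where a joint would pass 70% of its speed; a pose out of reach is approached as far as the arm can. A call with a number of a shift or a turn outside -1 to 1 is refused whole. A call with a gripper value outside its range is refused whole. The fingers move at their own pace and stop on an object; the grip force is fixed at half the most. Time passes only in rows, so rows that repeat a pose let the fingers close, or fill a call up. It gives the time, the measured TCP pose, the force, the opening and the grip force at its end, in the units of the state.
- manip.get_state(): the state, without advancing time (a new reading comes with each control period).
- grab_frame(name): name is "scene" or "side" or "wrist"; returns a dict with "color" (400x640x3 uint8, red, green, blue), "range_z" (400x640 float32, m along the optical axis (not along the pixel's ray), 0 where there is no reading), "fx", "fy", "cx", "cy" (pixels), "eye" and "orientation" of the camera in the world. Camera axes: x right, y down, z forward; pixel columns grow to the right and rows downward; lengths in m; the calibration is good to about 2 mm. A picture is of the moment at which its call begins.
- workorder.close_job(): hands the job in; it is judged then, once.
Trained networks look in the newest picture that a camera, given by its name, has taken for a name from the list of things; names that differ only in an ending like _2 or _b are one class to them, and where a whole thing is asked for, a point or a joint stands for the part that bears it (a point fixed in the world has none). Each returns a list of dicts, best first, with "confidence" (0 to 1); they miss things now and then, are a little off and sometimes report something else, mostly with a low value. They report only what shows in the picture. A call takes as long as a camera call. They do not tell look-alikes from the thing itself.
- boxes_of(camera, name): "rect" ([left, top, width, height] in pixels, round what is visible of it).
- pinpoint(camera, name): "point" ([column, row] in pixels: a listed point, or the origin of a listed thing).
The state is a dict: "time_s": time; "qpos": joint angles; "qvel": joint speeds; "joint_efforts": joint torques, N m; "position": TCP position; "eef_rot": TCP orientation; "contact_force": force on the tool from outside, world axes, zero at the start; "ft_torque": the same for the moment, N m; "finger_gap": finger opening in m; "grip_force": force on a finger pad.
Only numpy, scipy, OpenCV 4.12 (cv2) and the standard library are available. Lean on these libraries where they do the work, as an engineer would, in place of code of your own. Each camera call takes 0.05 s, during which the arm holds its last target. There are 200 camera calls.

## Working session

There is one attempt and no reset: what is moved stays moved. The work goes in short steps, Python scripts to look and compute and a shell command to move; the robot and the scene stay as the last step left them, time stands still between calls to the robot, and variables do not carry over. Pictures are saved under pics/ and viewed, at most 14 in all, crops included, and the job is handed in when it is done.

```bash
ls; mkdir -p pics
cat > h.py <<'E'
import numpy as np,cv2
from scipy.spatial.transform import Rotation as R
from workcell import manip, grab_frame, workorder, boxes_of, pinpoint
def rot(f):
    o=np.array(f["orientation"],float)
    if o.shape==(3,3): return o
    return R.from_rotvec(o).as_matrix() if o.size==3 else R.from_quat(o).as_matrix()
def cloud(f):
    z=f["range_z"]; v,u=np.indices(z.shape)
    p=np.stack([(u-f["cx"])/f["fx"]*z,(v-f["cy"])/f["fy"]*z,z],-1)
    return p@rot(f).T+np.array(f["eye"])
def onplane(f,px,h):
    d=rot(f)@np.array([(px[0]-f["cx"])/f["fx"],(px[1]-f["cy"])/f["fy"],1]); e=np.array(f["eye"])
    return e+d*(h-e[2])/d[2]
def save(f,n,crop=None,s=1):
    im=f["color"][...,::-1]
    if crop: im=im[crop[1]:crop[3],crop[0]:crop[2]]
    cv2.imwrite("pics/"+n,cv2.resize(im,None,fx=s,fy=s,interpolation=cv2.INTER_CUBIC))
E
python3 - <<'E'
from h import *
np.set_printoptions(precision=3,suppress=True)
H=dict(col1_c=.022,gauge=0,bay1=0,bay4=0,rest=0,vee1=.0426,vee2=.0426,bin_floor=.005,tray_floor=.066,tray_handle=.081,tray_hinge=.066,reagent=0,beaker=0)
ims=[]
for c in ["scene","side"]:
    f=grab_frame(c); save(f,c+"0.png",s=1.25)
    print(c,f["orientation"],f["eye"],f["fx"])
    for n,h in H.items():
        for r in pinpoint(c,n)[:6]:
            print(n,np.round(r["point"]),round(r["confidence"],2),onplane(f,r["point"],h))
print(manip.get_state())
E
```

```text
pics
scene [-0.847 -2.435  1.197] [1.139 0.807 0.894] 434.33347722368165
gauge [340. 227.] 0.64 [0.463 0.067 0.   ]
gauge [258. 213.] 0.59 [ 0.626 -0.145  0.   ]
bay1 [319. 207.] 0.97 [ 0.454 -0.05   0.   ]
bay1 [349. 228.] 0.9 [0.448 0.089 0.   ]
bay1 [335. 216.] 0.74 [0.444 0.017 0.   ]
bay1 [362. 244.] 0.61 [0.463 0.165 0.   ]
bay4 [319. 207.] 0.97 [ 0.454 -0.05   0.   ]
bay4 [349. 228.] 0.9 [0.448 0.089 0.   ]
bay4 [335. 216.] 0.74 [0.444 0.017 0.   ]
bay4 [362. 244.] 0.61 [0.463 0.165 0.   ]
rest [413. 282.] 0.64 [ 0.455  0.357 -0.   ]
vee1 [427. 280.] 0.85 [0.454 0.395 0.043]
vee1 [407. 260.] 0.63 [0.441 0.315 0.043]
vee2 [427. 280.] 0.85 [0.454 0.395 0.043]
vee2 [407. 260.] 0.63 [0.441 0.315 0.043]
bin_floor [241. 161.] 0.61 [ 0.517 -0.437  0.005]
bin_floor [364. 242.] 0.4 [0.455 0.163 0.005]
tray_floor [264. 162.] 0.89 [ 0.502 -0.297  0.066]
tray_floor [270. 232.] 0.62 [0.683 0.017 0.066]
tray_handle [283. 176.] 0.78 [ 0.508 -0.17   0.081]
tray_hinge [251. 151.] 0.78 [ 0.5   -0.386  0.066]
tray_hinge [262. 210.] 0.49 [ 0.65  -0.079  0.066]
tray_hinge [268. 234.] 0.44 [0.691 0
[... 950 characters left out ...]
]
tray_handle [322. 160.] 0.56 [ 0.51  -0.178  0.081]
tray_hinge [330. 132.] 0.74 [ 0.507 -0.375  0.066]
reagent [270. 157.] 0.75 [ 0.699 -0.291  0.   ]
reagent [324. 301.] 0.42 [0.454 0.283 0.   ]
beaker [222. 331.] 0.75 [0.662 0.389 0.   ]
{'time_s': 1.4, 'qpos': array([-0.095,  0.494,  1.345, -0.   ,  1.302, -0.095]), 'qvel': array([-0.   ,  0.001,  0.001, -0.001, -0.   , -0.   ]), 'joint_efforts': array([  0.002, -87.869, -38.225,   0.071,   0.044,   0.   ]), 'position': array([0.625, 0.   , 0.187]), 'eef_rot': array([2.221, 2.221, 0.   ]), 'contact_force': array([ 0.199,  0.366, -0.177]), 'ft_torque': array([-0.022,  0.033,  0.   ]), 'grip_force': 0.0, 'finger_gap': 0.09146046237551075}
```

View pictures.

View pics/scene0.png

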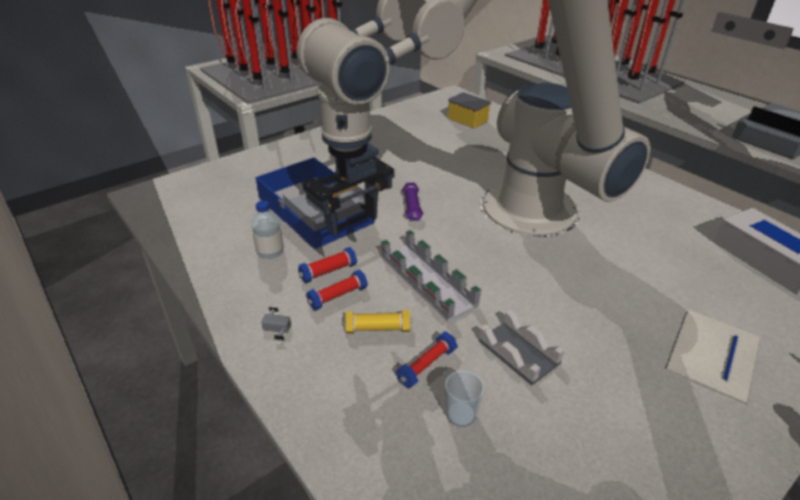

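View pics/side0.png

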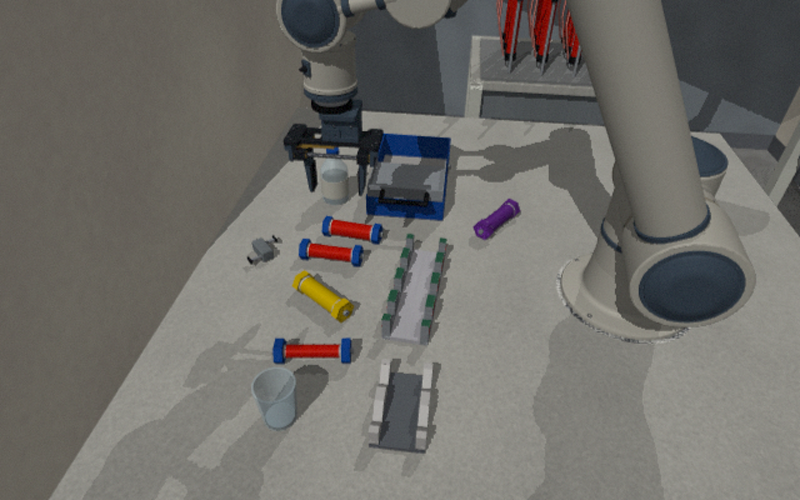

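```bash
cat >> h.py <<'E'
np.set_printoptions(precision=4,suppress=True)
def tubes(f,zmin=.0,zmax=.12,minpx=60,color="red"):
    hsv=cv2.cvtColor(f["color"],cv2.COLOR_RGB2HSV); P=cloud(f)
    hh,s,v=hsv[...,0].astype(int),hsv[...,1],hsv[...,2]
    m=(((hh<8)|(hh>172))&(s>130)&(v>60)).astype(np.uint8)
    m&=((P[...,2]>zmin)&(P[...,2]<zmax)&(P[...,0]>.2)&(P[...,0]<.95)&(abs(P[...,1])<.7)).astype(np.uint8)
    n,l,st,_=cv2.connectedComponentsWithStats(m); out=[]
    for i in range(1,n):
        if st[i,4]<minpx: continue
        p=P[l==i]; c=np.median(p,0); p=p[np.linalg.norm(p-c,axis=1)<.08]
        d=np.linalg.svd(p-p.mean(0),full_matrices=False)[2][0]; d*=np.sign(d[0]) 
        t=(p-c)@d; lo,hi=np.percentile(t,[1,99]); mid=c+d*(lo+hi)/2
        # circle fit across the axis
        e=np.cross([0,0,1],d); e/=np.linalg.norm(e); g=np.cross(d,e)
        a=(p-mid)@e; b=(p-mid)@g
        A=np.c_[2*a,2*b,np.ones(len(a))]; s_=np.linalg.lstsq(A,a*a+b*b,rcond=None)[0]
        r=np.sqrt(s_[2]+s_[0]**2+s_[1]**2); ax=mid+s_[0]*e+s_[1]*g
        u,vv=np.argwhere(l==i).mean(0)[::-1]
        out.append(dict(px=(round(u),round(vv)),ax=ax,diam=2*r,length=hi-lo,yaw=np.degrees(np.arctan2(d[1],d[0])),tilt=np.degrees(np.arcsin(d[2])),top=np.percentile(p[:,2],98),n=len(p),ey=np.ptp(np.percentile(a,[1,99]))))
    return out
def show(c):
    f=grab_frame(c)
    for o in tubes(f): print(c,o["px"],"ax",o["ax"],"D %.4f L %.3f yaw %.1f tilt %.1f top %.4f n %d"%(o["diam"],o["length"],o["yaw"],o["tilt"],o["top"],o["n"]))
    return f
E
python3 - <<'E'
from h import *
fs={c:show(c) for c in ["scene","side","wrist"]}
save(fs["wrist"],"w0.png")
# gauge & rest footprint from cloud
for c in ["scene","side"]:
    P=cloud(fs[c]).reshape(-1,3)
    for nm,y0,y1,z0,z1,xa,xb in [("gauge",-.12,.23,.046,.06,.36,.54),("rest",.25,.47,.035,.05,.36,.54),("tray handle",-.22,-.14,.072,.095,.42,.6)]:
        q=P[(P[:,1]>y0)&(P[:,1]<y1)&(P[:,2]>z0)&(P[:,2]<z1)&(P[:,0]>xa)&(P[:,0]<xb)]
        if len(q)<20: continue
        r=cv2.minAreaRect(q[:,:2].astype(np.float32)); print(c,nm,len(q),np.round(r[0],4),np.round(r[1],4),round(r[2],1))
E
```

```text
scene (263, 211) ax [ 0.6268 -0.1162  0.0262] D 0.0295 L 0.094 yaw -6.8 tilt 0.1 top 0.0433 n 338
scene (271, 231) ax [ 0.6584 -0.0251  0.026 ] D 0.0238 L 0.094 yaw -3.1 tilt 0.2 top 0.0399 n 309
scene (343, 285) ax [0.627  0.2644 0.0257] D 0.0186 L 0.092 yaw 8.3 tilt 0.2 top 0.0363 n 287
side (280, 183) ax [ 0.6281 -0.1162  0.0248] D 0.0306 L 0.096 yaw -7.3 tilt 0.2 top 0.0421 n 378
side (263, 201) ax [ 0.66   -0.0247  0.0249] D 0.0251 L 0.095 yaw -3.9 tilt -0.5 top 0.0392 n 355
side (249, 281) ax [0.6301 0.2662 0.025 ] D 0.0187 L 0.096 yaw 7.4 tilt -0.1 top 0.0356 n 421
wrist (199, 57) ax [0.5016 0.128  0.036 ] D 0.0053 L 0.040 yaw 85.8 tilt -0.3 top 0.0394 n 70
wrist (342, 195) ax [ 0.6582 -0.0278  0.0223] D 0.0331 L 0.096 yaw -3.6 tilt -0.0 top 0.0397 n 2097
wrist (316, 261) ax [ 0.6258 -0.1209  0.0205] D 0.0427 L 0.096 yaw -7.1 tilt 0.0 top 0.0427 n 2209
scene gauge 522 [0.4548 0.0608] [0.2843 0.0974] 86.4
scene rest 437 [0.4507 0.358 ] [0.0972 0.1533] 0.9
scene tray handle 281 [ 0.5232 -0.1887] [0.1524 0.0608] 0.5
side gauge 613 [0.4538 0.0623] [0.2841 0.0938] 85.7
side rest 577 [0.4508 0.3586] [0.1526 0.0919] 89.7
side tray handle 554 [ 0.5103 -0.189 ] [0.179  0.0603] 0.0
```

View pics/w0.png

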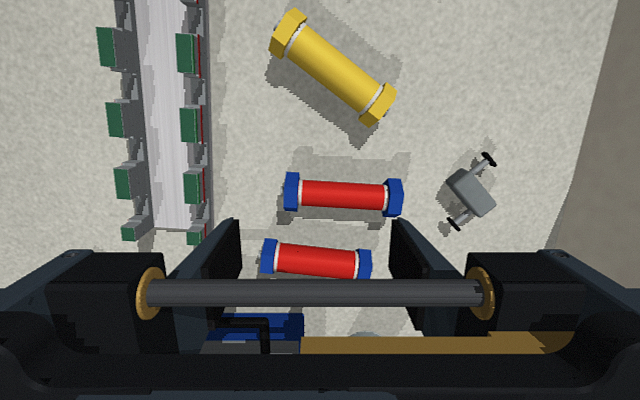

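Candidates seen: red tubes at side-view px (280,183), (263,201) and (249,281); yellow look-alike at about (258,237); purple look-alike at about (398,175); red racks in the background, off the bench. The wrist image (close view) shows two red columns, at (316,261) and (342,195), with blue nuts and the yellow one apart from them. I choose the three red ones and start with the one at (316,261), which is at x .627, y -.118.

```bash
for i in 1 2 3; do python3 -m creep '[0,-0.016,0,0.046,-0.32, 0,-0.032,0,0.092,-0.32, 0.001,-0.047,0,0.138,-0.32, 0.001,-0.063,0,0.184,-0.32, 0.001,-0.079,0,0.2306,-0.32]' | tail -c 600; done
python3 - <<'E'
from h import *
f=show("wrist"); save(f,"w1.png"); print(manip.get_state()["position"],manip.get_state()["finger_gap"])
E
```

```text
time_s: 1.97
position: [0.6255, -0.0398, 0.1868]
eef_rot: [1.619, 2.692, 0.0]
contact_force: [0.4, 0.0, 0.2]
finger_gap: 0.0615
grip_force: 0.0
time_s: 2.38
position: [0.626, -0.0794, 0.1868]
eef_rot: [0.928, 3.001, 0.0]
contact_force: [0.9, 0.3, -0.2]
finger_gap: 0.0605
grip_force: 0.0
time_s: 2.8
position: [0.6265, -0.1189, 0.1868]
eef_rot: [-0.184, -3.136, -0.0]
contact_force: [0.5, -0.3, 0.0]
finger_gap: 0.0602
grip_force: 0.0
wrist (403, 38) ax [ 0.4853 -0.0111  0.0355] D 0.0170 L 0.040 yaw 85.8 tilt -0.2 top 0.0396 n 60
wrist (632, 140) ax [0.63   0.2561 0.0251] D 0.0118 L 0.097 yaw 8.1 tilt 1.0 top 0.0328 n 1242
wrist (314, 173) ax [ 0.6259 -0.1199  0.0216] D 0.0401 L 0.097 yaw -7.2 tilt -0.1 top 0.0427 n 2529
wrist (391, 189) ax [ 0.658  -0.0271  0.0193] D 0.0383 L 0.096 yaw -2.3 tilt -0.1 top 0.0397 n 1999
[ 0.6266 -0.1203  0.1868] 0.06014994925233264
```

View pics/w1.png

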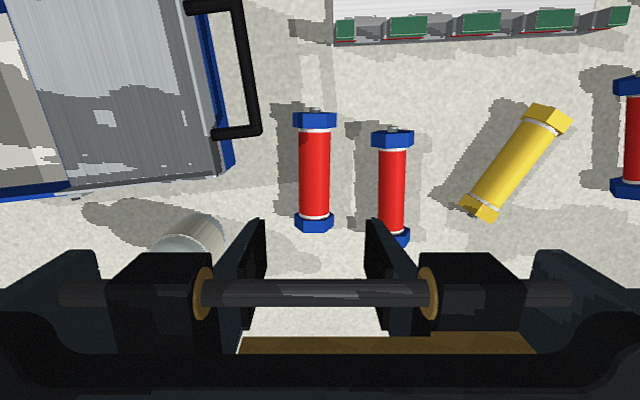

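The wrist view shows column A between the fingers, centred at (314,173), with B at (391,189), yellow at (515,160) and C at the right edge. Descending on A.

```bash
python3 -m creep '[0,0,-0.07,0,-0.32, 0,0,-0.14,0,-0.32, 0,0,-0.21,0,-0.32, 0,0,-0.28,0,-0.32, 0,0,-0.33,0,-0.32]'
python3 -m creep '[0,0,0,0,0.5, 0,0,0,0,1, 0,0,0,0,1, 0,0,0,0,1, 0,0,0,0,1]'
python3 -m creep '[0,0,0.02,0,1, 0,0,0.06,0,1, 0,0,0.12,0,1, 0,0,0.18,0,1, 0,0,0.23,0,1]'
python3 - <<'E'
from h import *
for c in ["scene","side"]:
  show(c)
f=grab_frame("wrist"); P=cloud(f); 
# green edges of the gauge (top at 54mm)
hsv=cv2.cvtColor(f["color"],cv2.COLOR_RGB2HSV)
m=((hsv[...,0]>40)&(hsv[...,0]<85)&(hsv[...,1]>60)&(P[...,2]>.045)&(P[...,2]<.065)).astype(np.uint8)
n,l,st,_=cv2.connectedComponentsWithStats(m)
for i in range(1,n):
  if st[i,4]>40: p=P[l==i]; print(st[i],np.median(p,0),np.percentile(p,2,axis=0),np.percentile(p,98,axis=0))
E
```

```text
time_s: 3.27
position: [0.6253, -0.1179, 0.019]
eef_rot: [-0.195, -3.133, -0.001]
contact_force: [0.3, -1.1, -0.4]
finger_gap: 0.0602
grip_force: 0.0
time_s: 3.68
position: [0.6277, -0.1188, 0.0237]
eef_rot: [0.192, 3.133, -0.001]
contact_force: [-0.5, -0.4, 0.8]
finger_gap: 0.0296
grip_force: 0.0
time_s: 4.1
position: [0.627, -0.1186, 0.1404]
eef_rot: [0.191, 3.133, -0.001]
contact_force: [0.4, -0.0, -0.2]
finger_gap: 0.0007
grip_force: 0.0
scene (263, 211) ax [ 0.6265 -0.1161  0.0262] D 0.0289 L 0.094 yaw -7.0 tilt 0.1 top 0.0429 n 337
scene (271, 231) ax [ 0.6587 -0.0249  0.0264] D 0.0233 L 0.095 yaw -3.1 tilt 0.3 top 0.0401 n 310
scene (343, 285) ax [0.6275 0.2646 0.0259] D 0.0187 L 0.093 yaw 7.9 tilt 0.1 top 0.0369 n 292
side (280, 183) ax [ 0.6281 -0.1164  0.0246] D 0.0309 L 0.098 yaw -7.7 tilt -0.2 top 0.0417 n 378
side (263, 201) ax [ 0.6599 -0.0246  0.025 ] D 0.0252 L 0.095 yaw -4.2 tilt -0.4 top 0.0393 n 353
side (249, 281) ax [0.6301 0.2664 0.025 ] D 0.0183 L 0.096 yaw 7.4 tilt 0.1 top 0.0357 n 425
[339   1  22  24 469] [ 0.4815 -0.0721  0.0554] [ 0.4736 -0.0801  0.0515] [ 0.4894 -0.0638  0.0569]
[401   0  46  22 823] [ 0.487  -0.0115  0.0553] [ 0.4794 -0.0278  0.0503] [0.4942 0.0054 0.057 ]
[485   0  48  17 631] [0.4939 0.0578 0.0553] [0.4878 0.0418 0.0486] [0.4995 0.0751 0.0569]
[570   0  49  12 437] [0.5008 0.1273 0.0552] [0.4962 0.1112 0.0478] [0.5048 0.145  0.0568]
```

Nothing gripped: the fingers closed without meeting anything. I'll go down again and look before closing.

```bash
python3 -m creep '[0,0,0,0,-0.32, 0,0,0,0,-0.32, 0,0,0,0,-0.32, 0,0,0,0,-0.32, 0,0,0,0,-0.32]' >/dev/null
python3 -m creep '[0,0,0,0,-0.32, 0,0,0,0,-0.32, 0,0,0,0,-0.32, 0,0,-0.06,0,-0.32, 0,0,-0.12,0,-0.32]'
python3 -m creep '[0,0,-0.04,0,-0.32, 0,0,-0.08,0,-0.32, 0,0,-0.11,0,-0.32, 0,0,-0.11,0,-0.32, 0,0,-0.11,0,-0.32]'
python3 - <<'E'
from h import *
a=grab_frame("side"); b=grab_frame("wrist")
im=np.hstack([cv2.resize(a["color"][110:230,200:340],(560,480)),])
cv2.imwrite("pics/s2.png",im[...,::-1]); save(b,"w2.png")
tubes(b); show("wrist"); print(manip.get_state()["position"])
E
```

```text
time_s: 5.08
position: [0.628, -0.1189, 0.0777]
eef_rot: [0.191, 3.132, -0.001]
contact_force: [0.1, -0.3, -0.7]
finger_gap: 0.06
grip_force: 0.0
time_s: 5.5
position: [0.6261, -0.1184, 0.0215]
eef_rot: [-0.191, -3.134, -0.0]
contact_force: [0.1, 0.4, -0.4]
finger_gap: 0.0601
grip_force: 0.0
wrist (313, 217) ax [ 0.6186 -0.1188  0.022 ] D 0.0394 L 0.082 yaw -6.8 tilt -0.5 top 0.0426 n 6466
wrist (448, 221) ax [ 0.6313 -0.025   0.0202] D 0.0371 L 0.044 yaw -5.3 tilt -2.3 top 0.0396 n 3026
[ 0.6274 -0.1187  0.0231]
```

View pics/s2.png

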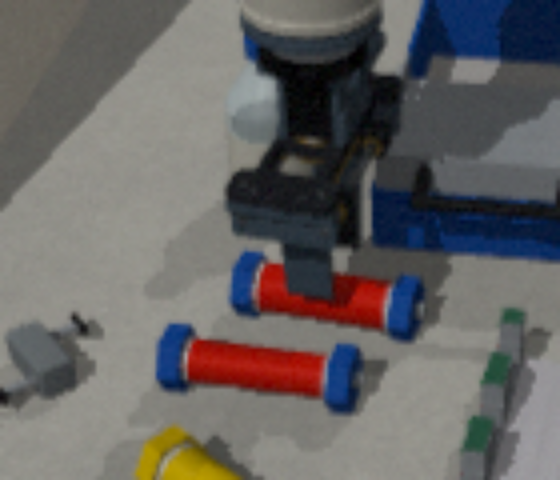

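View pics/w2.png

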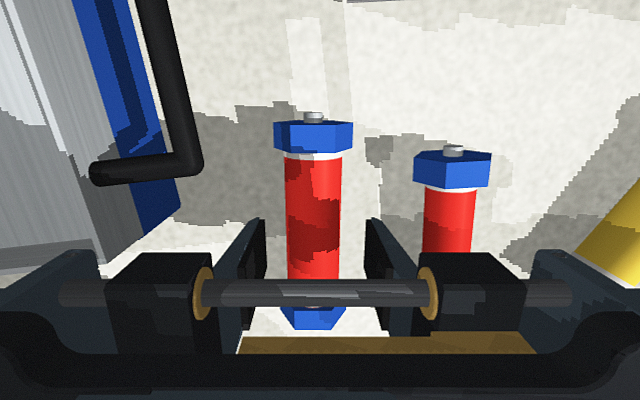

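The side crop shows the jaw astride A at about (310,290). The wrist view shows the tube between the pads at (313,220). Closing in place, with longer to settle.

```bash
for i in 1 2; do python3 -m creep '[0,0,0,0,1, 0,0,0,0,1, 0,0,0,0,1, 0,0,0,0,1, 0,0,0,0,1]'; done
python3 - <<'E'
from h import *
b=grab_frame("wrist"); save(b,"w3.png"); print(manip.get_state())
E
```

```text
time_s: 6.07
position: [0.6266, -0.1185, 0.022]
eef_rot: [0.191, 3.136, -0.0]
contact_force: [0.6, -1.3, 0.1]
finger_gap: 0.03
grip_force: 0.0
time_s: 6.48
position: [0.6265, -0.1185, 0.0218]
eef_rot: [-0.191, -3.136, -0.0]
contact_force: [-0.3, -0.1, 0.1]
finger_gap: 0.0003
grip_force: 0.0
{'time_s': 6.5333, 'qpos': array([-0.2806,  0.6958,  1.47  , -0.    ,  0.9758, -1.7294]), 'qvel': array([-0.0001,  0.0006, -0.0015, -0.0019, -0.0004,  0.0004]), 'joint_efforts': array([  0.001 , -95.5323, -28.3694,  -0.0395,   0.0724,  -0.    ]), 'position': array([ 0.6265, -0.1185,  0.0218]), 'eef_rot': array([-0.1914, -3.1357, -0.    ]), 'contact_force': array([ 0.4914, -0.9247,  0.3279]), 'ft_torque': array([ 0.0457, -0.0444,  0.0125]), 'grip_force': 0.0, 'finger_gap': 0.00015009276959251867}
```

View pics/w3.png

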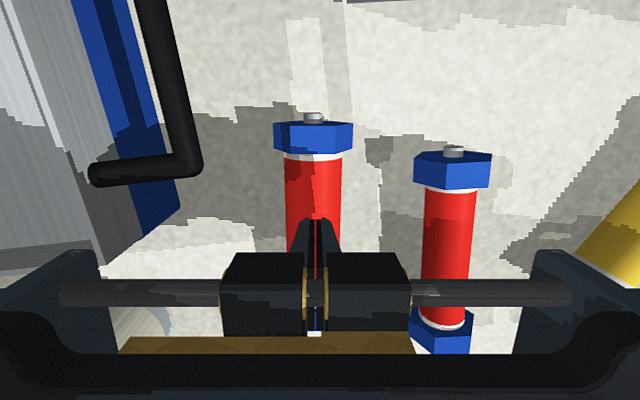

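The wrist view shows the closed fingers over the top of the tube, with tips near (313,225), so they sit higher than the reading says. Measuring the true fingertip height with the side camera.

Run:
```python
from h import *
for c in ["side","scene"]:
    f=grab_frame(c); P=cloud(f); 
    m=(abs(P[...,0]-.6265)<.025)&(abs(P[...,1]+.1185)<.03)&(P[...,2]>.0)
    mx=f["color"].max(-1)-f["color"].min(-1).astype(int)
    g=m&(mx<50)
    z=np.sort(P[...,2][g]); print(c,g.sum(),z[:15],np.histogram(z,bins=np.arange(0,.16,.01)))
    ij=np.argwhere(g); o=np.argsort(P[...,2][g])[:12]; print([(tuple(ij[k][::-1]),np.round(P[ij[k][0],ij[k][1]],3)) for k in o])
```

```text
side 813 [0.0001 0.0002 0.0002 0.0002 0.0003 0.0004 0.0004 0.0007 0.0008 0.0008
 0.0009 0.0009 0.0009 0.001  0.0011] (array([30,  5,  0,  0,  1, 31, 34, 24, 11,  7,  5,  0,  0,  1, 25]), array([0.  , 0.01, 0.02, 0.03, 0.04, 0.05, 0.06, 0.07, 0.08, 0.09, 0.1 ,
       0.11, 0.12, 0.13, 0.14, 0.15]))
[((np.int64(287), np.int64(193)), array([ 0.608, -0.104,  0.   ])), ((np.int64(279), np.int64(195)), array([ 0.63 , -0.091,  0.   ])), ((np.int64(284), np.int64(193)), array([ 0.617, -0.103,  0.   ])), ((np.int64(278), np.int64(191)), array([ 0.637, -0.11 ,  0.   ])), ((np.int64(276), np.int64(194)), array([ 0.64 , -0.095,  0.   ])), ((np.int64(275), np.int64(192)), array([ 0.645, -0.104,  0.   ])), ((np.int64(280), np.int64(191)), array([ 0.631, -0.111,  0.   ])), ((np.int64(280), np.int64(195)), array([ 0.627, -0.091,  0.001])), ((np.int64(277), np.int64(191)), array([ 0.64 , -0.109,  0.001])), ((np.int64(279), np.int64(190)), array([ 0.635, -0.115,  0.001])), ((np.int64(283), np.int64(193)), array([ 0.62 , -0.102,  0.001])), ((np.int64(278), np.int64(193)), array([ 0.635, -0.1  ,  0.001]
[... 408 characters left out ...]
ay([ 0.628, -0.109,  0.   ])), ((np.int64(267), np.int64(219)), array([ 0.621, -0.103,  0.   ])), ((np.int64(268), np.int64(222)), array([ 0.626, -0.089,  0.   ])), ((np.int64(274), np.int64(219)), array([ 0.604, -0.089,  0.   ])), ((np.int64(273), np.int64(218)), array([ 0.603, -0.095,  0.   ])), ((np.int64(260), np.int64(223)), array([ 0.648, -0.1  ,  0.   ])), ((np.int64(265), np.int64(223)), array([ 0.636, -0.091,  0.001])), ((np.int64(273), np.int64(219)), array([ 0.606, -0.091,  0.001])), ((np.int64(268), np.int64(219)), array([ 0.618, -0.101,  0.001])), ((np.int64(270), np.int64(221)), array([ 0.619, -0.089,  0.001])), ((np.int64(264), np.int64(218)), array([ 0.626, -0.112,  0.001]))]
```

Run:
```python
from h import *
for c in ["side","scene"]:
    f=grab_frame(c); P=cloud(f); 
    mx=f["color"].max(-1)-f["color"].min(-1).astype(int)
    g=(abs(P[...,0]-.6265)<.06)&(abs(P[...,1]+.1185)<.06)&(P[...,2]>.048)&(P[...,2]<.085)&(mx<50)
    p=P[g]; print(c,len(p),np.percentile(p,[1,5,50,95,99],axis=0))
```

```text
side 99 [[ 0.5669 -0.166   0.0494]
 [ 0.609  -0.1281  0.0531]
 [ 0.621  -0.1097  0.0657]
 [ 0.6435 -0.1054  0.0822]
 [ 0.646  -0.1041  0.0841]]
scene 65 [[ 0.6125 -0.1308  0.0506]
 [ 0.6141 -0.1291  0.0531]
 [ 0.6416 -0.1112  0.0641]
 [ 0.6464 -0.1069  0.0809]
 [ 0.6476 -0.1048  0.0839]]
```

Both cameras put the fingertips at z≈0.049 while the TCP reads 0.022, so the tips are really about 28 mm above the reading (nominally 11 mm below). The offset is in z only; x and y agree. I'll open, go 35 mm lower and check.

```bash
python3 -m creep '[0,0,0.02,0,-0.32, 0,0,0.02,0,-0.32, 0,0,0.02,0,-0.32, 0,0,0.02,0,-0.32, 0,0,0.02,0,-0.32]' >/dev/null
python3 -m creep '[0,0,0,0,-0.32, 0,0,0,0,-0.32, 0,0,0,0,-0.32, 0,0,0,0,-0.32, 0,0,0,0,-0.32]' 
python3 -m creep '[0,0,-0.02,0,-0.32, 0,0,-0.04,0,-0.32, 0,0,-0.06,0,-0.32, 0,0,-0.075,0,-0.32, 0,0,-0.09,0,-0.32]'
python3 -m creep '[0,0,0,0,1, 0,0,0,0,1, 0,0,0,0,1, 0,0,0,0,1, 0,0,0,0,1]'
python3 -m creep '[0,0,0,0,1, 0,0,0,0,1, 0,0,0,0,1, 0,0,0,0,1, 0,0,0,0,1]'
```

```text
time_s: 7.57
position: [0.6265, -0.1185, 0.0317]
eef_rot: [-0.191, -3.136, -0.0]
contact_force: [0.5, 0.0, -0.5]
finger_gap: 0.0594
grip_force: 0.0
time_s: 7.98
position: [0.626, -0.1184, -0.0147]
eef_rot: [-0.191, -3.135, -0.0]
contact_force: [0.4, 0.1, -0.3]
finger_gap: 0.0605
grip_force: 0.0
time_s: 8.4
position: [0.6268, -0.1186, -0.0128]
eef_rot: [0.191, 3.135, -0.0]
contact_force: [0.2, -0.4, 0.0]
finger_gap: 0.0375
grip_force: 30.0
time_s: 8.82
position: [0.6268, -0.1186, -0.0128]
eef_rot: [0.191, 3.135, -0.0]
contact_force: [-0.6, 0.5, 5.9]
finger_gap: 0.0373
grip_force: 30.0
```

Gripped: the gap gives a diameter of about 37.4 mm (over the 34.5 mm go slot), and the held axis is at reading +35 mm. Carry to bay 1 at (0.447, -0.044).

```bash
python3 -m creep '[0,0,0.02,0,1, 0,0,0.07,0,1, 0,0,0.12,0,1, 0,0,0.18,0,1, 0,0,0.226,0,1]'
python3 -m creep '[-0.03,0.012,0,0.01,1, -0.07,0.03,0,0.024,1, -0.11,0.047,0,0.024,1, -0.15,0.063,0,0.024,1, -0.18,0.075,0,0.024,1]'
python3 -m creep '[-0.04,0.017,0,0,1, -0.08,0.034,0,0,1, -0.12,0.05,0,0,1, -0.16,0.067,0,0,1, -0.18,0.075,0,0,1]'
python3 -m creep '[0,0,0,0,1, 0,0,0,0,1, 0,0,0,0,1, 0,0,0,0,1, 0,0,0,0,1]'
python3 - <<'E'
from h import *
for c in ["scene","side"]:
    f=show(c)
save(f,"s4.png",(250,150,400,300),4)
E
```

```text
time_s: 9.23
position: [0.6266, -0.1185, 0.1023]
eef_rot: [0.191, 3.135, -0.0]
contact_force: [1.3, -0.7, -1.4]
finger_gap: 0.0376
grip_force: 30.0
time_s: 9.65
position: [0.5345, -0.0802, 0.1002]
eef_rot: [-0.112, -3.139, -0.0]
contact_force: [-0.1, 0.3, -1.1]
finger_gap: 0.0378
grip_force: 30.0
time_s: 10.07
position: [0.4438, -0.0425, 0.1001]
eef_rot: [-0.112, -3.138, -0.001]
contact_force: [1.5, -0.1, -1.0]
finger_gap: 0.0373
grip_force: 30.0
time_s: 10.48
position: [0.4473, -0.0438, 0.0998]
eef_rot: [0.113, 3.139, -0.0]
contact_force: [-0.6, 0.3, -1.2]
finger_gap: 0.0375
grip_force: 30.0
scene (271, 231) ax [ 0.6587 -0.0245  0.0266] D 0.0232 L 0.094 yaw -3.0 tilt 0.3 top 0.0400 n 309
scene (343, 286) ax [0.628  0.2646 0.0254] D 0.0187 L 0.091 yaw 7.9 tilt -0.0 top 0.0363 n 287
side (263, 201) ax [ 0.6598 -0.025   0.0247] D 0.0256 L 0.096 yaw -4.2 tilt -0.8 top 0.0399 n 352
side (249, 280) ax [0.63   0.2661 0.0249] D 0.0187 L 0.095 yaw 7.2 tilt 0.1 top 0.0360 n 421
```

View pics/s4.png

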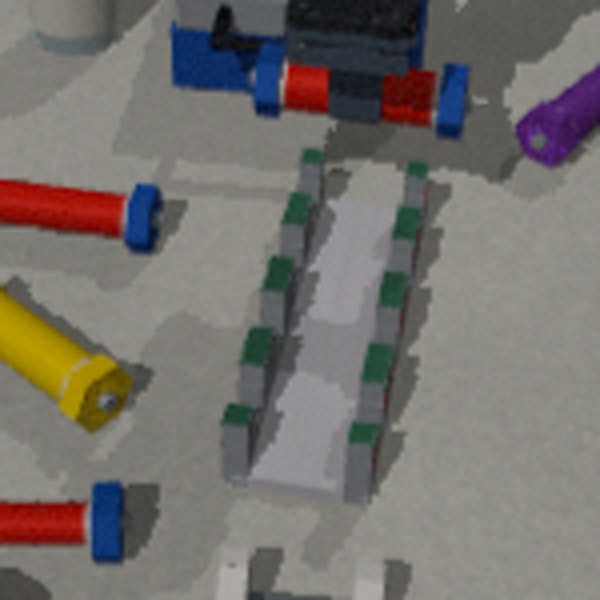

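The picture shows A held high behind bay 1, nuts at (268,80) and (453,100), ahead of the green-topped posts. Fitting the posts and nuts numerically.

Run:
```python
from h import *
for c in ["scene","side"]:
    f=grab_frame(c); P=cloud(f); hsv=cv2.cvtColor(f["color"],cv2.COLOR_RGB2HSV); h_,s,v=[hsv[...,i].astype(int) for i in range(3)]
    def comp(m,k):
        n,l,st,_=cv2.connectedComponentsWithStats(m.astype(np.uint8))
        return [P[l==i] for i in range(1,n) if st[i,4]>=k]
    g=comp((h_>45)&(h_<90)&(s>70)&(P[...,2]>.045)&(P[...,2]<.065)&(abs(P[...,0]-.45)<.1),8)
    C=np.array([np.median(p[p[:,2]>np.percentile(p[:,2],50)],0) for p in g]); print(c,"green\n",C[np.argsort(C[:,1])])
    b=comp((h_>100)&(h_<125)&(s>120)&(P[...,2]>.09)&(P[...,2]<.19)&(abs(P[...,0]-.45)<.15)&(abs(P[...,1]+.04)<.06),15)
    for p in b: print("nut",len(p),np.percentile(p,[3,50,97],axis=0))
    r=comp(((h_<8)|(h_>172))&(s>130)&(P[...,2]>.09)&(P[...,2]<.19)&(abs(P[...,0]-.45)<.15)&(abs(P[...,1]+.04)<.06),15)
    for p in r: print("red",len(p),np.percentile(p,[3,50,97],axis=0))
```

```text
scene green
 [[ 0.4897 -0.0109  0.055 ]
 [ 0.4131 -0.0031  0.0548]
 [ 0.4957  0.0623  0.0551]
 [ 0.4162  0.0636  0.0547]
 [ 0.4998  0.1291  0.0552]
 [ 0.4205  0.1324  0.0553]
 [ 0.505   0.189   0.0546]]
nut 25 [[ 0.3823 -0.0259  0.1282]
 [ 0.3876 -0.0192  0.1412]
 [ 0.3944 -0.0152  0.1503]]
nut 112 [[ 0.5039 -0.067   0.1229]
 [ 0.5153 -0.0371  0.1463]
 [ 0.52   -0.0243  0.1576]]
red 128 [[ 0.4543 -0.0568  0.1289]
 [ 0.4763 -0.0342  0.1471]
 [ 0.4935 -0.0261  0.1543]]
red 36 [[ 0.4008 -0.0293  0.1289]
 [ 0.4106 -0.0245  0.139 ]
 [ 0.4212 -0.0208  0.1469]]
side green
 [[ 0.4057 -0.0662  0.0556]
 [ 0.4812 -0.0658  0.0553]
 [ 0.4842 -0.0113  0.0551]
 [ 0.4103 -0.002   0.055 ]
 [ 0.4898  0.059   0.0549]
 [ 0.415   0.0638  0.0545]
 [ 0.4968  0.1282  0.0547]
 [ 0.4204  0.1341  0.055 ]
 [ 0.5019  0.1916  0.0545]
 [ 0.4251  0.1974  0.055 ]]
nut 100 [[ 0.5021 -0.0581  0.1208]
 [ 0.5098 -0.0322  0.1496]
 [ 0.5167 -0.0226  0.1577]]
nut 112 [[ 0.3788 -0.0513  0.1192]
 [ 0.3864 -0.023   0.1478]
 [ 0.3941 -0.0138  0.1573]]
red 118 [[ 0.4683 -0.0406  0.1264]
 [ 0.4834 -0.03    0.1431]
 [ 0.4975 -0.0191  0.1541]]
red 158 [[ 0.4002 -0.0432  0.1252]
 [ 0.4146 -0.0262  0.1439]
 [ 0.4314 -0.0203  0.1536]]
```

```bash
python3 -m creep '[-0.005,0.002,-0.03,0,1, -0.005,0.002,-0.06,0,1, -0.005,0.002,-0.09,0,1, -0.005,0.002,-0.12,0,1, -0.005,0.002,-0.136,0,1]'
python3 -m creep '[0,0,0,0,1, 0,0,-0.002,0,1, 0,0,-0.004,0,1, 0,0,-0.006,0,1, 0,0,-0.006,0,1]'
python3 - <<'E'
from h import *
f=show("side"); save(f,"s5.png",(270,140,390,240),5)
E
```

```text
time_s: 11.1
position: [0.4436, -0.0424, 0.0306]
eef_rot: [-0.113, -3.138, -0.0]
contact_force: [-0.6, -0.7, -3.2]
finger_gap: 0.0377
grip_force: 30.0
time_s: 11.52
position: [0.4443, -0.0426, 0.0292]
eef_rot: [0.112, 3.139, -0.0]
contact_force: [-0.5, 0.3, -1.3]
finger_gap: 0.0375
grip_force: 30.0
side (327, 194) ax [ 0.4801 -0.0325  0.0678] D 0.0183 L 0.028 yaw -8.8 tilt 3.0 top 0.0804 n 87
side (352, 195) ax [ 0.4103 -0.0279  0.0707] D 0.0183 L 0.041 yaw 33.1 tilt -35.7 top 0.0844 n 128
side (263, 201) ax [ 0.6604 -0.0248  0.0246] D 0.0252 L 0.095 yaw -3.9 tilt -0.1 top 0.0386 n 351
side (249, 281) ax [0.6301 0.2663 0.025 ] D 0.0184 L 0.096 yaw 7.3 tilt -0.1 top 0.0358 n 420
```

View pics/s5.png

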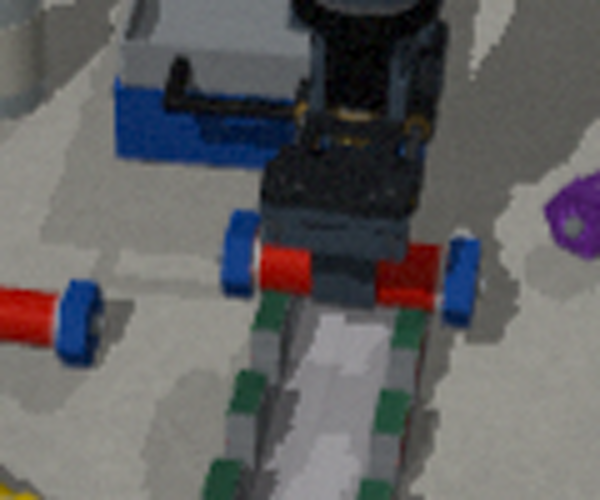

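Run:
```python
from h import *
for c in ["side","scene"]:
    f=grab_frame(c); P=cloud(f); hsv=cv2.cvtColor(f["color"],cv2.COLOR_RGB2HSV); h_,s,v=[hsv[...,i].astype(int) for i in range(3)]
    m=(h_>100)&(h_<125)&(s>120)&(P[...,2]>.03)&(P[...,2]<.1)&(abs(P[...,0]-.45)<.1)&(abs(P[...,1]+.04)<.04)
    n,l,st,_=cv2.connectedComponentsWithStats(m.astype(np.uint8))
    for i in range(1,n):
        if st[i,4]>=15: print(c,st[i,4],np.percentile(P[l==i],[3,50,97],axis=0))
```

```text
side 91 [[ 0.5007 -0.0577  0.0519]
 [ 0.5077 -0.0307  0.0779]
 [ 0.5149 -0.0217  0.0875]]
side 98 [[ 0.376  -0.0463  0.0514]
 [ 0.3837 -0.0215  0.0787]
 [ 0.3909 -0.0118  0.0871]]
scene 17 [[ 0.3789 -0.0207  0.0622]
 [ 0.3856 -0.0177  0.0692]
 [ 0.3906 -0.013   0.0772]]
scene 94 [[ 0.5021 -0.0577  0.0503]
 [ 0.5121 -0.0349  0.0765]
 [ 0.5169 -0.0214  0.0878]]
```

Nut centre .4454 against bay centre .4450 in the same camera: aligned. Release.

```bash
python3 -m creep '[0,0,0,0,-0.3, 0,0,0,0,-0.3, 0,0,0,0,-0.3, 0,0,0,0,-0.3, 0,0,0,0,-0.3]'
python3 -m creep '[0,0,0.04,0,-0.3, 0,0,0.1,0,-0.3, 0,0,0.17,0,-0.3, 0,0,0.2,0,-0.3, 0,0,0.2,0,-0.3]'
python3 - <<'E'
from h import *
show("scene");show("side"); show("wrist")
E
```

```text
time_s: 12.08
position: [0.444, -0.0425, 0.0288]
eef_rot: [0.112, 3.14, -0.0]
contact_force: [0.1, 0.6, 0.1]
finger_gap: 0.0591
grip_force: 0.0
time_s: 12.5
position: [0.4459, -0.0429, 0.132]
eef_rot: [0.112, 3.134, -0.002]
contact_force: [0.3, -0.4, -0.3]
finger_gap: 0.059
grip_force: 0.0
scene (325, 191) ax [ 0.4434 -0.0397  0.0652] D 0.0293 L 0.096 yaw -3.5 tilt 0.5 top 0.0819 n 300
scene (270, 231) ax [ 0.6594 -0.0248  0.0261] D 0.0235 L 0.095 yaw -3.5 tilt 0.2 top 0.0395 n 309
scene (343, 286) ax [0.6271 0.2644 0.0255] D 0.0189 L 0.093 yaw 7.9 tilt 0.4 top 0.0364 n 289
side (339, 194) ax [ 0.445  -0.0401  0.0637] D 0.0317 L 0.096 yaw -4.0 tilt 0.2 top 0.0813 n 448
side (263, 201) ax [ 0.6597 -0.0245  0.0249] D 0.0253 L 0.095 yaw -3.5 tilt 0.4 top 0.0391 n 350
side (249, 281) ax [0.63   0.2665 0.0253] D 0.0182 L 0.096 yaw 7.3 tilt -0.0 top 0.0359 n 423
wrist (314, 197) ax [ 0.4441 -0.0422  0.0519] D 0.0568 L 0.097 yaw -4.8 tilt 1.2 top 0.0822 n 4559
wrist (340, 332) ax [ 0.6203 -0.0251  0.0248] D 0.0252 L 0.031 yaw 81.8 tilt -2.8 top 0.0394 n 254
```

```bash
python3 -m creep '[0.07,0.005,0,0.005,-0.3, 0.14,0.01,0,0.005,-0.3, 0.21,0.015,0,0.005,-0.3, 0.28,0.02,0,0.005,-0.3, 0.35,0.025,0,0.005,-0.3]' >/dev/null
python3 -m creep '[0.04,0.003,0,0,-0.3, 0.078,0.006,-0.02,0,-0.3, 0.078,0.006,-0.07,0,-0.3, 0.078,0.006,-0.13,0,-0.3, 0.078,0.006,-0.18,0,-0.3]'
python3 -m creep '[0,0,-0.04,0,-0.3, 0,0,-0.08,0,-0.3, 0,0,-0.104,0,-0.3, 0,0,-0.104,0,-0.3, 0,0,-0.104,0,-0.3]'
python3 -m creep '[0,0,0,0,1, 0,0,0,0,1, 0,0,0,0,1, 0,0,0,0,1, 0,0,0,0,1]'
python3 -m creep '[0,0,0,0,1, 0,0,0,0,1, 0,0,0,0,1, 0,0,0,0,1, 0,0,0,0,1]'
```

```text
time_s: 13.48
position: [0.6569, -0.0267, 0.0353]
eef_rot: [-0.096, -3.137, -0.0]
contact_force: [-0.1, 0.0, -0.5]
finger_gap: 0.0594
grip_force: 0.0
time_s: 13.9
position: [0.6573, -0.0269, -0.014]
eef_rot: [-0.096, -3.138, -0.0]
contact_force: [0.4, -1.4, 0.2]
finger_gap: 0.0591
grip_force: 0.0
time_s: 14.32
position: [0.6584, -0.0271, -0.0125]
eef_rot: [0.096, 3.139, -0.0]
contact_force: [-1.3, -0.4, 6.4]
finger_gap: 0.0315
grip_force: 30.0
time_s: 14.73
position: [0.6584, -0.0271, -0.0125]
eef_rot: [0.096, 3.139, -0.0]
contact_force: [-0.7, 0.2, 6.7]
finger_gap: 0.0316
grip_force: 30.0
```

B is 31.5 mm thick. On to bay 3 at (.454,.097).

```bash
python3 -m creep '[0,0,0.02,0,1, 0,0,0.07,0,1, 0,0,0.12,0,1, 0,0,0.18,0,1, 0,0,0.225,0,1]' >/dev/null
python3 -m creep '[-0.03,0.018,0,-0.005,1, -0.07,0.042,0,-0.005,1, -0.12,0.073,0,-0.005,1, -0.17,0.103,0,-0.005,1, -0.2,0.124,0,-0.005,1]'
python3 -m creep '[-0.05,0.03,0,0,1, -0.1,0.06,0,0,1, -0.15,0.09,0,0,1, -0.19,0.115,0,0,1, -0.208,0.124,0,0,1]'
python3 -m creep '[0,0,0,0,1, 0,0,-0.03,0,1, 0,0,-0.06,0,1, 0,0,-0.09,0,1, 0,0,-0.12,0,1]'
python3 -m creep '[0,0,-0.01,0,1, 0,0,-0.016,0,1, 0,0,-0.022,0,1, 0,0,-0.022,0,1, 0,0,-0.022,0,1]'
python3 -m creep '[0,0,0,0,-0.3, 0,0,0,0,-0.3, 0,0,0,0,-0.3, 0,0,0,0,-0.3, 0,0,0,0,-0.3]'
python3 -m creep '[0,0,0.04,0,-0.3, 0,0,0.1,0,-0.3, 0,0,0.17,0,-0.3, 0,0,0.2,0,-0.3, 0,0,0.2,0,-0.3]'
python3 - <<'E'
from h import *
show("scene");show("side"); show("wrist")
E
```

```text
time_s: 15.57
position: [0.5551, 0.036, 0.0998]
eef_rot: [-0.112, -3.138, -0.0]
contact_force: [0.1, 1.0, -3.2]
finger_gap: 0.0316
grip_force: 30.0
time_s: 15.98
position: [0.4509, 0.0981, 0.0998]
eef_rot: [-0.111, -3.138, -0.0]
contact_force: [0.2, -1.0, -2.0]
finger_gap: 0.0311
grip_force: 30.0
time_s: 16.4
position: [0.4557, 0.0966, 0.0391]
eef_rot: [0.113, 3.138, 0.0]
contact_force: [0.0, 0.8, -3.0]
finger_gap: 0.0314
grip_force: 30.0
time_s: 16.82
position: [0.4545, 0.097, 0.0288]
eef_rot: [0.113, 3.139, 0.0]
contact_force: [-0.1, -0.2, -2.2]
finger_gap: 0.0313
grip_force: 30.0
time_s: 17.23
position: [0.4541, 0.097, 0.0285]
eef_rot: [0.112, 3.139, 0.0]
contact_force: [-0.1, 0.0, 0.3]
finger_gap: 0.0587
grip_force: 0.0
time_s: 17.65
position: [0.456, 0.0972, 0.1316]
eef_rot: [0.112, 3.134, 0.001]
contact_force: [0.1, 0.6, 0.9]
finger_gap: 0.0594
grip_force: 0.0
scene (325, 191) ax [ 0.4434 -0.0398  0.0655] D 0.0287 L 0.095 yaw -3.6 tilt 0.6 top 0.0823 n 298
scene (351, 218) ax [0.4542 0.0965 0.0451] D 0.0300 L 0.094 yaw -3.0 tilt 0.4 top 0.0617 n 254
scene (343, 286) ax [0.6274 0.2644 0.0251] D 0.0193 L 0.093 yaw 8.2 tilt 0.4 top 0.0364 n 288
side (349, 195) ax [ 0.4216 -0.0342  0.0642] D 0.0256 L 0.055 yaw 8.9 tilt -16.5 top 0.0811 n 189
side (331, 231) ax [0.4553 0.095  0.0427] D 0.0356 L 0.096 yaw -4.2 tilt 0.3 top 0.0613 n 404
side (249, 280) ax [0.6301 0.266  0.0248] D 0.0186 L 0.095 yaw 7.4 tilt 0.3 top 0.0355 n 420
wrist (159, 196) ax [ 0.4427 -0.044   0.0603] D 0.0417 L 0.096 yaw -3.8 tilt -0.5 top 0.0821 n 5018
wrist (314, 190) ax [0.455  0.0961 0.0324] D 0.0559 L 0.097 yaw -5.0 tilt 1.9 top 0.0621 n 3458
```

```bash
python3 -m creep '[0.05,0.048,0,0.02,-0.3, 0.1,0.096,0,0.04,-0.3, 0.15,0.144,0,0.06,-0.3, 0.2,0.192,0,0.08,-0.3, 0.25,0.24,0,0.0975,-0.3]' >/dev/null
python3 -m creep '[0.05,0.047,0,0,-0.3, 0.098,0.094,0,0,-0.3, 0.098,0.094,-0.04,0,-0.3, 0.098,0.094,-0.09,0,-0.3, 0.098,0.094,-0.15,0,-0.3]'
python3 - <<'E'
from h import *
show("wrist")
E
```

```text
time_s: 18.63
position: [0.6281, 0.2645, 0.0513]
eef_rot: [0.209, -3.134, 0.0]
contact_force: [-0.4, 0.0, 0.2]
finger_gap: 0.0592
grip_force: 0.0
wrist (134, 5) ax [0.5034 0.1359 0.037 ] D 0.0039 L 0.027 yaw 85.8 tilt 2.5 top 0.0399 n 87
wrist (217, 24) ax [0.509  0.1876 0.0371] D 0.0034 L 0.020 yaw 85.6 tilt 0.8 top 0.0396 n 66
wrist (314, 212) ax [0.6291 0.2636 0.0205] D 0.0292 L 0.097 yaw 7.6 tilt -0.1 top 0.0361 n 3766
```

```bash
python3 -m creep '[0,0,-0.04,0,-0.3, 0,0,-0.08,0,-0.3, 0,0,-0.126,0,-0.3, 0,0,-0.126,0,-0.3, 0,0,-0.126,0,-0.3]'
python3 -m creep '[0,0,0,0,1, 0,0,0,0,1, 0,0,0,0,1, 0,0,0,0,1, 0,0,0,0,1]'
python3 -m creep '[0,0,0,0,1, 0,0,0,0,1, 0,0,0,0,1, 0,0,0,0,1, 0,0,0,0,1]'
python3 -m creep '[0,0,0.02,0,1, 0,0,0.06,0,1, 0,0,0.1,0,1, 0,0,0.16,0,1, 0,0,0.22,0,1]'
```

```text
time_s: 19.1
position: [0.6267, 0.2635, -0.0109]
eef_rot: [0.208, -3.131, 0.001]
contact_force: [-0.7, -0.1, 1.2]
finger_gap: 0.0594
grip_force: 0.0
time_s: 19.52
position: [0.6283, 0.2641, -0.009]
eef_rot: [-0.208, 3.134, 0.0]
contact_force: [0.4, -0.6, 0.0]
finger_gap: 0.0287
grip_force: 0.0
time_s: 19.93
position: [0.6282, 0.2641, -0.0092]
eef_rot: [-0.208, 3.134, 0.0]
contact_force: [-2.6, -0.9, 5.8]
finger_gap: 0.0245
grip_force: 30.0
time_s: 20.35
position: [0.6273, 0.2638, 0.1015]
eef_rot: [0.208, -3.133, 0.001]
contact_force: [0.9, 0.3, -2.1]
finger_gap: 0.0241
grip_force: 30.0
```

```bash
python3 -m creep '[-0.03,-0.017,0,-0.02,1, -0.07,-0.04,0,-0.04,1, -0.12,-0.069,0,-0.06,1, -0.17,-0.098,0,-0.08,1, -0.22,-0.127,0,-0.0975,1]'
python3 -m creep '[-0.04,-0.023,0,0,1, -0.08,-0.046,0,0,1, -0.11,-0.063,0,0,1, -0.118,-0.068,0,0,1, -0.118,-0.068,0,0,1]'
python3 -m creep '[0,0,0,0,1, 0,0,-0.03,0,1, 0,0,-0.06,0,1, 0,0,-0.09,0,1, 0,0,-0.12,0,1]'
python3 -m creep '[0,0,-0.01,0,1, 0,0,-0.02,0,1, 0,0,-0.03,0,1, 0,0,-0.038,0,1, 0,0,-0.038,0,1]'
python3 -m creep '[0,0,0,0,-0.3, 0,0,0,0,-0.3, 0,0,0,0,-0.3, 0,0,0,0,-0.3, 0,0,0,0,-0.3]'
python3 -m creep '[0,0,0.04,0,-0.3, 0,0,0.1,0,-0.3, 0,0,0.17,0,-0.3, 0,0,0.2,0,-0.3, 0,0,0.2,0,-0.3]'
python3 - <<'E'
from h import *
show("scene");f=show("side"); show("wrist"); save(f,"s6.png",(190,90,390,340),2.4)
E
```

```text
time_s: 20.77
position: [0.5167, 0.1999, 0.1009]
eef_rot: [0.116, 3.139, 0.0]
contact_force: [0.1, -0.0, -1.0]
finger_gap: 0.0242
grip_force: 30.0
time_s: 21.18
position: [0.4583, 0.1661, 0.1009]
eef_rot: [-0.113, -3.139, 0.0]
contact_force: [0.8, -0.4, -1.0]
finger_gap: 0.0247
grip_force: 30.0
time_s: 21.6
position: [0.4606, 0.1672, 0.0397]
eef_rot: [0.112, 3.138, 0.001]
contact_force: [1.1, 0.7, -1.8]
finger_gap: 0.0248
grip_force: 30.0
time_s: 22.02
position: [0.4591, 0.1666, 0.021]
eef_rot: [-0.113, -3.139, 0.0]
contact_force: [0.3, 0.3, -1.6]
finger_gap: 0.0247
grip_force: 30.0
time_s: 22.43
position: [0.4592, 0.1665, 0.0216]
eef_rot: [0.112, 3.139, 0.0]
contact_force: [0.1, 0.2, -0.9]
finger_gap: 0.0549
grip_force: 0.0
time_s: 22.85
position: [0.461, 0.167, 0.1247]
eef_rot: [0.112, 3.134, 0.002]
contact_force: [1.3, -0.0, 0.6]
finger_gap: 0.0592
grip_force: 0.0
scene (324, 191) ax [ 0.4442 -0.0403  0.0649] D 0.0298 L 0.094 yaw -4.1 tilt -0.1 top 0.0818 n 295
scene (351, 218) ax [0.4551 0.0961 0.0448] D 0.0310 L 0.092 yaw -3.2 tilt 0.8 top 0.0619 n 247
scene (366, 234) ax [0.4592 0.1662 0.0334] D 0.0237 L 0.091 yaw -4.6 tilt 0.6 top 0.0475 n 180
side (350, 194) ax [ 0.4154 -0.0368  0.0653] D 0.0287 L 0.043 yaw -16.4 tilt 11.1 top 0.0812 n 168
side (332, 232) ax [0.4558 0.0983 0.046 ] D 0.0278 L 0.097 yaw -0.9 tilt -1.6 top 0.0615 n 324
side (326, 253) ax [0.4607 0.1616 0.0259] D 0.0392 L 0.095 yaw -3.9 tilt -0.3 top 0.0463 n 293
wrist (238, 184) ax [0.4508 0.0939 0.0313] D 0.0589 L 0.093 yaw -10.1 tilt 3.2 top 0.0621 n 3164
wrist (315, 190) ax [0.46   0.1667 0.0315] D 0.0282 L 0.097 yaw -4.1 tilt -0.2 top 0.0467 n 2493
wrist (75, 196) ax [ 0.4426 -0.0435  0.0615] D 0.0395 L 0.095 yaw -3.1 tilt -1.3 top 0.0820 n 5771
```

View pics/s6.png

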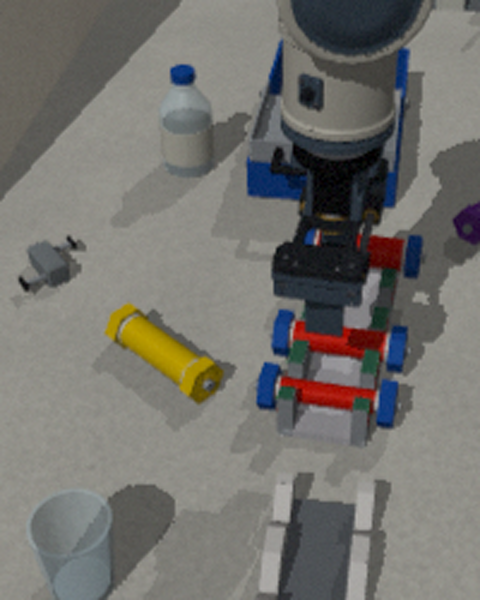

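The picture shows all three in the gauge: A top at bay 1, B at (335,340), C at (325,392). The heights correspond to axes at 62, 46 and 32 mm: A held at go, B good, C fallen through. Now C goes to the tray.

```bash
python3 -m creep '[0,0,0,0,-0.3, 0,0,-0.05,0,-0.3, 0,0,-0.1,0,-0.3, 0,0,-0.15,0,-0.3, 0,0,-0.2,0,-0.3]' >/dev/null
python3 -m creep '[0,0,-0.03,0,-0.3, 0,0,-0.056,0,-0.3, 0,0,-0.056,0,-0.3, 0,0,-0.056,0,0.3, 0,0,-0.056,0,1]'
python3 -m creep '[0,0,0,0,1, 0,0,0,0,1, 0,0,0,0,1, 0,0,0,0,1, 0,0,0,0,1]' 
python3 -m creep '[0,0,0,0,1, 0,0,0.02,0,1, 0,0,0.06,0,1, 0,0,0.1,0,1, 0,0,0.15,0,1]' 
python3 -m creep '[0,0,0.06,0,1, 0,0,0.12,0,1, 0,0,0.16,0,1, 0,0,0.16,0,1, 0,0,0.16,0,1]'
python3 - <<'E'
from h import *
show("side")
E
```

```text
time_s: 23.83
position: [0.4589, 0.1665, -0.0065]
eef_rot: [-0.112, -3.139, 0.0]
contact_force: [0.6, -0.1, 0.1]
finger_gap: 0.0488
grip_force: 0.0
time_s: 24.25
position: [0.4593, 0.1666, -0.0063]
eef_rot: [0.112, 3.139, 0.0]
contact_force: [0.6, -0.5, 6.3]
finger_gap: 0.0249
grip_force: 30.0
time_s: 24.67
position: [0.4582, 0.1663, 0.0691]
eef_rot: [-0.112, -3.138, 0.001]
contact_force: [0.4, 0.2, -1.3]
finger_gap: 0.0242
grip_force: 30.0
time_s: 25.08
position: [0.4594, 0.1666, 0.1496]
eef_rot: [0.112, 3.137, 0.001]
contact_force: [0.1, -1.0, -1.9]
finger_gap: 0.0242
grip_force: 30.0
side (349, 194) ax [ 0.4183 -0.0337  0.0696] D 0.0202 L 0.046 yaw 19.3 tilt -23.4 top 0.0812 n 157
side (331, 231) ax [0.4551 0.0943 0.0427] D 0.0361 L 0.096 yaw -4.4 tilt -0.0 top 0.0616 n 404
```

```bash
python3 -m creep '[0.02,-0.04,0,0,1, 0.04,-0.1,0,0,1, 0.06,-0.17,0,0,1, 0.08,-0.24,0,0,1, 0.1,-0.31,0,0,1]' >/dev/null
python3 -m creep '[0.02,-0.07,0,0,1, 0.04,-0.14,0,0,1, 0.06,-0.21,0,0,1, 0.08,-0.27,0,0,1, 0.1,-0.31,0,0,1]'
python3 -m creep '[0,0,0,0,1, 0,0,0,0,1, 0,0,0,0,1, 0,0,0,0,1, 0,0,0,0,1]'
python3 - <<'E'
from h import *
for c in ["wrist","side","scene"]:
    f=grab_frame(c)
    if c=="wrist": save(f,"w7.png")
    P=cloud(f).reshape(-1,3); col=f["color"].reshape(-1,3).astype(int)
    for n,h in [("tray_floor",.066),("tray_handle",.081),("tray_hinge",.066),("bin_floor",.005)]:
        for r in pinpoint(c,n)[:1]: print(c,n,r["point"],round(r["confidence"],2),onplane(f,r["point"],h))
    # handle bar: dark pts
    dk=(col.max(1)<70)
    q=P[dk&(P[:,2]>.07)&(P[:,2]<.093)&(P[:,1]>-.205)&(P[:,1]<-.14)&(abs(P[:,0]-.51)<.07)]
    if len(q)>20: print("handle",len(q),np.percentile(q,[3,50,97],axis=0))
    q=P[(P[:,2]>.06)&(P[:,2]<.072)&(P[:,1]>-.42)&(P[:,1]<-.18)&(abs(P[:,0]-.51)<.12)]
    if len(q)>20: print("floor",len(q),np.percentile(q,[2,50,98],axis=0))
    q=P[(P[:,2]>.087)&(P[:,2]<.1)&(P[:,1]>-.42)&(P[:,1]<-.18)&(abs(P[:,0]-.51)<.13)]
    if len(q)>20: print("walltop",len(q),np.percentile(q,[2,50,98],axis=0)); r=cv2.minAreaRect(q[:,:2].astype(np.float32)); print(r)
    show(c) if c=="wrist" else 0
E
```

```text
time_s: 25.97
position: [0.5583, -0.1462, 0.1468]
eef_rot: [-0.115, -3.137, -0.001]
contact_force: [-0.1, 1.1, -1.5]
finger_gap: 0.0241
grip_force: 30.0
time_s: 26.38
position: [0.5585, -0.1424, 0.148]
eef_rot: [-0.111, -3.139, -0.001]
contact_force: [0.3, -0.2, -1.4]
finger_gap: 0.0242
grip_force: 30.0
wrist tray_floor [138.5, 151.9] 0.91 [ 0.5089 -0.3012  0.066 ]
wrist tray_hinge [55.1, 154.4] 0.63 [ 0.5058 -0.3785  0.066 ]
wrist bin_floor [31.4, 154.1] 0.61 [ 0.5102 -0.4575  0.005 ]
handle 2360 [[ 0.4497 -0.2029  0.0835]
 [ 0.4808 -0.1721  0.0871]
 [ 0.5666 -0.1631  0.0889]]
floor 35988 [[ 0.4178 -0.3784  0.0653]
 [ 0.4954 -0.3013  0.0669]
 [ 0.5985 -0.2253  0.0689]]
walltop 4348 [[ 0.4137 -0.3595  0.0872]
 [ 0.456  -0.2243  0.0939]
 [ 0.6025 -0.1851  0.0962]]
((0.5085464119911194, -0.2767726182937622), (0.19102251529693604, 0.1935044229030609), 0.004753882996737957)
wrist (423, 55) ax [ 0.4502 -0.0431  0.0612] D 0.0403 L 0.083 yaw -4.0 tilt 0.4 top 0.0823 n 5243
wrist (573, 56) ax [0.4588 0.103  0.0348] D 0.0549 L 0.089 yaw -4.1 tilt 0.4 top 0.0623 n 4588
side tray_floor [326.2, 
[... 548 characters left out ...]
(0.2427867352962494, 0.15085458755493164), 27.948829650878906)
scene tray_floor [263.9, 164.0] 0.62 [ 0.5093 -0.286   0.066 ]
scene tray_handle [284.1, 172.6] 0.93 [ 0.4962 -0.1823  0.081 ]
scene tray_hinge [252.0, 154.9] 0.86 [ 0.511  -0.3611  0.066 ]
scene bin_floor [241.9, 159.7] 0.86 [ 0.5119 -0.4417  0.005 ]
handle 173 [[ 0.4551 -0.2028  0.0766]
 [ 0.5155 -0.1678  0.0845]
 [ 0.5709 -0.1615  0.0886]]
floor 656 [[ 0.4269 -0.3824  0.0606]
 [ 0.5456 -0.2883  0.0658]
 [ 0.6112 -0.2113  0.0713]]
walltop 201 [[ 0.4195 -0.3668  0.0871]
 [ 0.5644 -0.2143  0.091 ]
 [ 0.6066 -0.1905  0.0963]]
((0.5480222702026367, -0.2470194399356842), (0.12667550146579742, 0.24695371091365814), 51.02813720703125)
```

View pics/w7.png

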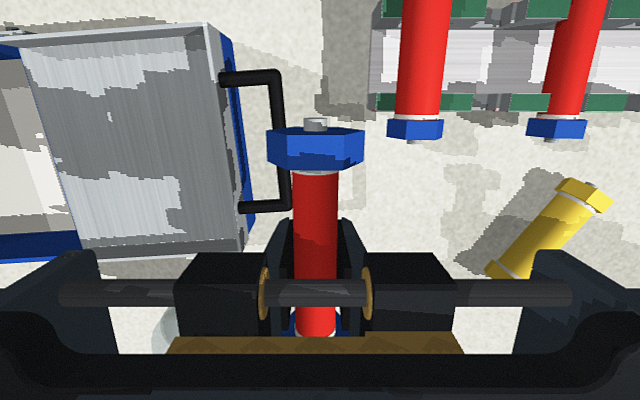

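The wrist view shows C held at (315,230), the tray floor centred near (130,150), the handle at (280,140), and A and B still in the gauge at the top right. The tray floor centre is (.508,-.302) and the handle y is -.167. Placing C at tray y = -30 mm.

```bash
python3 -m creep '[-0.01,-0.04,0,0.007,1, -0.03,-0.11,0,0.014,1, -0.05,-0.19,0,0.021,1, -0.07,-0.26,0,0.028,1, -0.09,-0.33,0,0.033,1]' >/dev/null
python3 -m creep '[-0.012,-0.047,0,0,1, -0.012,-0.047,0,0,1, -0.012,-0.047,-0.03,0,1, -0.012,-0.047,-0.08,0,1, -0.012,-0.047,-0.13,0,1]'
python3 -m creep '[0,0,-0.03,0,1, 0,0,-0.048,0,1, 0,0,-0.058,0,1, 0,0,-0.058,0,1, 0,0,-0.058,0,1]'
```

```text
time_s: 28.02
position: [0.5085, -0.3324, 0.0832]
eef_rot: [0.005, 3.14, -0.002]
contact_force: [0.4, -0.1, -2.8]
finger_gap: 0.0248
grip_force: 30.0
time_s: 28.43
position: [0.5084, -0.3322, 0.055]
eef_rot: [0.004, 3.141, -0.001]
contact_force: [-0.6, -0.8, -0.8]
finger_gap: 0.0242
grip_force: 30.0
```

```bash
python3 -m creep '[0,0,-0.004,0,1, 0,0,-0.004,0,0, 0,0,-0.004,0,0, 0,0,-0.004,0,0, 0,0,-0.004,0,0]'
python3 -m creep '[0,0,0.04,0,0, 0,0,0.1,0,0, 0,0,0.17,0,0, 0,0,0.2,0,0, 0,0,0.2,0,0]'
python3 - <<'E'
from h import *
show("wrist");show("side");show("scene");print(manip.get_state()["position"])
E
```

```text
time_s: 28.85
position: [0.5082, -0.3322, 0.0527]
eef_rot: [0.004, 3.141, -0.001]
contact_force: [1.1, -0.6, -0.3]
finger_gap: 0.0452
grip_force: 0.0
time_s: 29.27
position: [0.5098, -0.3334, 0.1565]
eef_rot: [0.004, 3.137, -0.006]
contact_force: [1.3, -0.4, 0.1]
finger_gap: 0.0457
grip_force: 0.0
wrist (620, 126) ax [ 0.4437 -0.0512  0.0646] D 0.0246 L 0.098 yaw 1.8 tilt 6.5 top 0.0818 n 4125
wrist (316, 195) ax [ 0.5092 -0.3322  0.0857] D 0.0305 L 0.097 yaw 0.0 tilt -0.4 top 0.1022 n 2872
side (327, 132) ax [ 0.5105 -0.3268  0.0913] D 0.0168 L 0.097 yaw 0.3 tilt -1.0 top 0.1011 n 215
side (340, 194) ax [ 0.4451 -0.0398  0.0641] D 0.0310 L 0.096 yaw -4.4 tilt 0.1 top 0.0816 n 452
side (331, 231) ax [0.4552 0.0954 0.0438] D 0.0334 L 0.096 yaw -4.3 tilt 0.3 top 0.0615 n 399
scene (257, 152) ax [ 0.5082 -0.3275  0.0925] D 0.0158 L 0.094 yaw 0.9 tilt 0.2 top 0.1026 n 163
scene (325, 191) ax [ 0.4436 -0.0402  0.0649] D 0.0299 L 0.094 yaw -4.3 tilt 0.0 top 0.0824 n 299
scene (351, 218) ax [0.4542 0.0963 0.0459] D 0.0292 L 0.093 yaw -2.9 tilt 0.9 top 0.0620 n 254
[ 0.5077 -0.3317  0.1518]
```

```bash
python3 -m creep '[-0.015,0.07,0,-0.01,-0.3, -0.03,0.14,0,-0.02,-0.3, -0.045,0.21,0,-0.033,-0.3, -0.06,0.28,0,-0.033,-0.3, -0.075,0.35,0,-0.033,-0.3]' >/dev/null
python3 -m creep '[-0.015,0.07,0,0,-0.3, -0.03,0.14,0,0,-0.3, -0.045,0.2,0,0,-0.3, -0.052,0.229,0,0,-0.3, -0.052,0.229,0,0,-0.3]'
python3 -m creep '[0,0,0,0,-0.3, 0,0,-0.05,0,-0.3, 0,0,-0.1,0,-0.3, 0,0,-0.15,0,-0.3, 0,0,-0.2,0,-0.3]'
python3 -m creep '[0,0,-0.03,0,-0.3, 0,0,-0.051,0,-0.3, 0,0,-0.051,0,-0.3, 0,0,-0.051,0,0.3, 0,0,-0.051,0,1]'
python3 -m creep '[0,0,0,0,1, 0,0,0,0,1, 0,0,0,0,1, 0,0,0,0,1, 0,0,0,0,1]' 
python3 -m creep '[0,0,0,0,1, 0,0,0.02,0,1, 0,0,0.06,0,1, 0,0,0.12,0,1, 0,0,0.18,0,1]' 
python3 -m creep '[0,0,0.05,0,1, 0,0,0.07,0,1, 0,0,0.07,0,1, 0,0,0.07,0,1, 0,0,0.07,0,1]'
```

```text
time_s: 30.25
position: [0.4424, -0.0396, 0.1513]
eef_rot: [-0.109, -3.137, -0.002]
contact_force: [0.5, 0.2, -0.0]
finger_gap: 0.0595
grip_force: 0.0
time_s: 30.67
position: [0.4446, -0.0434, 0.0509]
eef_rot: [0.114, 3.14, -0.0]
contact_force: [1.0, -0.8, -0.6]
finger_gap: 0.059
grip_force: 0.0
time_s: 31.08
position: [0.4448, -0.043, 0.0271]
eef_rot: [0.113, 3.139, -0.0]
contact_force: [0.3, -0.3, 0.2]
finger_gap: 0.0488
grip_force: 0.0
time_s: 31.5
position: [0.4451, -0.0432, 0.0275]
eef_rot: [0.112, 3.138, -0.002]
contact_force: [-0.3, -7.2, 1.0]
finger_gap: 0.0376
grip_force: 30.0
time_s: 31.92
position: [0.4439, -0.0424, 0.1181]
eef_rot: [-0.112, -3.139, -0.0]
contact_force: [0.7, 0.0, -0.3]
finger_gap: 0.0376
grip_force: 30.0
time_s: 32.33
position: [0.4439, -0.0424, 0.1511]
eef_rot: [-0.112, -3.139, -0.0]
contact_force: [0.7, -0.5, -2.2]
finger_gap: 0.0369
grip_force: 30.0
```

```bash
python3 -m creep '[0.01,-0.04,0,0.01,1, 0.03,-0.1,0,0.02,1, 0.05,-0.17,0,0.033,1, 0.07,-0.24,0,0.033,1, 0.085,-0.31,0,0.033,1]' >/dev/null
python3 -m creep '[0.02,-0.06,0,0,1, 0.043,-0.12,0,0,1, 0.043,-0.139,0,0,1, 0.043,-0.139,0,0,1, 0.043,-0.139,-0.04,0,1]'
python3 -m creep '[0,0,-0.04,0,1, 0,0,-0.09,0,1, 0,0,-0.13,0,1, 0,0,-0.146,0,1, 0,0,-0.146,0,1]'
python3 -m creep '[0,0,-0.006,0,1, 0,0,-0.006,0,1, 0,0,-0.006,0,-0.08, 0,0,-0.006,0,-0.08, 0,0,-0.006,0,-0.08]'
python3 -m creep '[0,0,0.04,0,-0.08, 0,0,0.1,0,-0.08, 0,0,0.17,0,-0.08, 0,0,0.2,0,-0.08, 0,0,0.2,0,-0.08]'
python3 - <<'E'
from h import *
show("wrist");show("side");show("scene");print(manip.get_state()["position"])
E
```

```text
time_s: 33.17
position: [0.5094, -0.2679, 0.133]
eef_rot: [0.006, 3.139, -0.002]
contact_force: [0.8, -1.2, -1.8]
finger_gap: 0.0374
grip_force: 30.0
time_s: 33.58
position: [0.5069, -0.2652, 0.0567]
eef_rot: [-0.003, -3.138, -0.004]
contact_force: [-1.0, -0.5, -0.3]
finger_gap: 0.0374
grip_force: 30.0
time_s: 34.0
position: [0.5089, -0.2673, 0.0566]
eef_rot: [0.004, 3.14, -0.001]
contact_force: [0.1, 0.3, -0.5]
finger_gap: 0.049
grip_force: 0.0
time_s: 34.42
position: [0.5104, -0.2683, 0.1602]
eef_rot: [0.004, 3.136, -0.006]
contact_force: [-0.4, -0.4, 0.0]
finger_gap: 0.049
grip_force: 0.0
wrist (318, 193) ax [ 0.5075 -0.2656  0.0877] D 0.0400 L 0.097 yaw 0.0 tilt -0.1 top 0.1086 n 4368
wrist (244, 187) ax [ 0.5069 -0.3328  0.0876] D 0.0272 L 0.093 yaw -2.7 tilt 0.4 top 0.1023 n 2525
side (326, 139) ax [ 0.5095 -0.2888  0.0927] D 0.0581 L 0.091 yaw -88.6 tilt -2.0 top 0.1072 n 572
side (331, 231) ax [0.4553 0.0945 0.043 ] D 0.0352 L 0.097 yaw -4.1 tilt 0.3 top 0.0613 n 404
scene (257, 152) ax [ 0.5095 -0.3281  0.092 ] D 0.0168 L 0.092 yaw 0.0 tilt 0.3 top 0.1022 n 163
scene (268, 160) ax [ 0.5086 -0.2621  0.0919] D 0.0289 L 0.094 yaw 0.1 tilt 0.0 top 0.1084 n 274
scene (351, 218) ax [0.455  0.0971 0.0465] D 0.0279 L 0.093 yaw -2.8 tilt 0.6 top 0.0626 n 250
[ 0.5083 -0.2668  0.1556]
```

Both rejects lie on the tray. Next, the handle bar at (.508,-.168,.081), gripped with about a 32 mm opening.

```bash
python3 -m creep '[0,0.05,0,0,0.3, 0,0.1,0,0,0.3, 0,0.15,0,0,0.3, 0,0.197,0,0,0.3, 0,0.197,0,0,0.3]'
python3 -m creep '[0,0,0,0,0.3, 0,0,-0.03,0,0.3, 0,0,-0.06,0,0.3, 0,0,-0.09,0,0.3, 0,0,-0.12,0,0.3]'
python3 - <<'E'
from h import *
f=grab_frame("wrist"); save(f,"w8.png")
P=cloud(f).reshape(-1,3); col=f["color"].reshape(-1,3).astype(int)
q=P[(col.max(1)<70)&(P[:,2]>.07)&(P[:,2]<.093)&(P[:,1]>-.185)&(P[:,1]<-.14)&(P[:,0]>.46)&(P[:,0]<.49)]
print(len(q),np.percentile(q,[3,50,97],axis=0))
E
```

```text
time_s: 34.98
position: [0.5072, -0.1646, 0.1545]
eef_rot: [-0.001, -3.139, -0.004]
contact_force: [0.2, -1.0, -0.3]
finger_gap: 0.0321
grip_force: 0.0
time_s: 35.4
position: [0.5082, -0.1693, 0.0945]
eef_rot: [-0.005, -3.141, -0.0]
contact_force: [0.5, -0.5, -0.7]
finger_gap: 0.0318
grip_force: 0.0
669 [[ 0.4609 -0.1735  0.0844]
 [ 0.4745 -0.168   0.0871]
 [ 0.489  -0.1631  0.0888]]
```

View pics/w8.png

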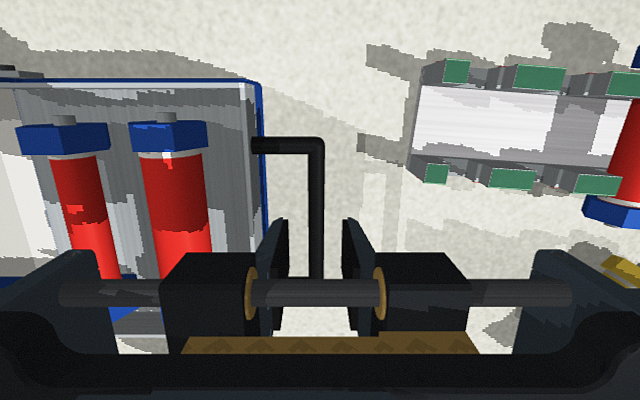

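The view shows the bar (x≈315) between the fingers and both rejects on the tray at (85,215) and (175,215). Descend and grip.

```bash
python3 -m creep '[0,0.002,-0.03,0,0.3, 0,0.002,-0.06,0,0.3, 0,0.002,-0.09,0,0.3, 0,0.002,-0.103,0,0.3, 0,0.002,-0.103,0,0.3]'
python3 -m creep '[0,0,0,0,1, 0,0,0,0,1, 0,0,0,0,1, 0,0,0,0,1, 0,0,0,0,1]'
python3 - <<'E'
import numpy as np
# arc offsets (fraction of 500 mm) per call, starting theta=0
a0=.0706;r=.2125
th=[0,.15,.3,.45,.6,.75,.9,1.0,1.08]
for a,b in zip(th,th[1:]):
    print(a,b,[tuple(np.round([r*(np.cos(t+a0)-np.cos(a+a0))/.5,r*(np.sin(t+a0)-np.sin(a+a0))/.5],3)) for t in np.linspace(a,b,6)[1:]])
E
```

```text
time_s: 35.87
position: [0.5076, -0.1677, 0.043]
eef_rot: [-0.005, -3.139, -0.002]
contact_force: [-0.5, 0.5, 0.6]
finger_gap: 0.0316
grip_force: 0.0
time_s: 36.28
position: [0.509, -0.1686, 0.0451]
eef_rot: [0.004, 3.14, -0.003]
contact_force: [-1.6, -7.6, 1.4]
finger_gap: 0.011
grip_force: 30.0
0 0.15 [(np.float64(-0.001), np.float64(0.013)), (np.float64(-0.003), np.float64(0.025)), (np.float64(-0.004), np.float64(0.038)), (np.float64(-0.007), np.float64(0.051)), (np.float64(-0.009), np.float64(0.063))]
0.15 0.3 [(np.float64(-0.003), np.float64(0.012)), (np.float64(-0.006), np.float64(0.025)), (np.float64(-0.01), np.float64(0.037)), (np.float64(-0.014), np.float64(0.049)), (np.float64(-0.019), np.float64(0.061))]
0.3 0.45 [(np.float64(-0.005), np.float64(0.012)), (np.float64(-0.01), np.float64(0.023)), (np.float64(-0.015), np.float64(0.035)), (np.float64(-0.021), np.float64(0.046)), (np.float64(-0.027), np.float64(0.057))]
0.45 0.6 [(np.float64(-0.007), np.float64(0.011)), (np.float64(-0.013), np.float64(0.022)), (np.float64(-0.02), np.float64(0.032)), (np.float64(-0.028), np.float
[... 207 characters left out ...]
p.float64(0.038)), (np.float64(-0.043), np.float64(0.047))]
0.75 0.9 [(np.float64(-0.009), np.float64(0.009)), (np.float64(-0.019), np.float64(0.017)), (np.float64(-0.029), np.float64(0.025)), (np.float64(-0.039), np.float64(0.032)), (np.float64(-0.05), np.float64(0.04))]
0.9 1.0 [(np.float64(-0.007), np.float64(0.005)), (np.float64(-0.014), np.float64(0.009)), (np.float64(-0.021), np.float64(0.014)), (np.float64(-0.029), np.float64(0.018)), (np.float64(-0.036), np.float64(0.022))]
1.0 1.08 [(np.float64(-0.006), np.float64(0.003)), (np.float64(-0.012), np.float64(0.006)), (np.float64(-0.018), np.float64(0.009)), (np.float64(-0.024), np.float64(0.012)), (np.float64(-0.03), np.float64(0.015))]
```

```bash
python3 -m creep '[0,-0.001,0.013,0,1, 0,-0.003,0.025,0,1, 0,-0.004,0.038,0,1, 0,-0.007,0.051,0,1, 0,-0.009,0.063,0,1]'
python3 -m creep '[0,-0.003,0.012,0,1, 0,-0.006,0.025,0,1, 0,-0.01,0.037,0,1, 0,-0.014,0.049,0,1, 0,-0.019,0.061,0,1]'
python3 -m creep '[0,-0.005,0.012,0,1, 0,-0.01,0.023,0,1, 0,-0.015,0.035,0,1, 0,-0.021,0.046,0,1, 0,-0.027,0.057,0,1]'
python3 -m creep '[0,-0.007,0.011,0,1, 0,-0.013,0.022,0,1, 0,-0.02,0.032,0,1, 0,-0.028,0.043,0,1, 0,-0.036,0.053,0,1]'
python3 - <<'E'
from h import *
show("side");show("scene")
E
```

```text
time_s: 36.7
position: [0.5089, -0.1732, 0.0766]
eef_rot: [0.004, 3.141, -0.003]
contact_force: [-0.9, -12.2, -8.1]
finger_gap: 0.0112
grip_force: 30.0
time_s: 37.12
position: [0.5087, -0.1827, 0.107]
eef_rot: [0.004, 3.141, -0.003]
contact_force: [0.7, -7.6, -6.3]
finger_gap: 0.011
grip_force: 30.0
time_s: 37.53
position: [0.5087, -0.1958, 0.1355]
eef_rot: [0.004, 3.141, -0.002]
contact_force: [2.1, -7.4, -7.0]
finger_gap: 0.0111
grip_force: 30.0
time_s: 37.95
position: [0.5086, -0.213, 0.162]
eef_rot: [0.004, 3.141, 0.001]
contact_force: [2.3, 8.3, 3.1]
finger_gap: 0.0113
grip_force: 30.0
side (331, 231) ax [0.4552 0.0956 0.0437] D 0.0333 L 0.096 yaw -4.4 tilt 0.1 top 0.0621 n 404
scene (351, 218) ax [0.4546 0.0966 0.0454] D 0.0297 L 0.093 yaw -2.3 tilt 0.8 top 0.0620 n 248
```

Forces are low and the load has dropped. Continue to about 1.0 rad, then look.

```bash
python3 -m creep '[0,-0.008,0.01,0,1, 0,-0.016,0.019,0,1, 0,-0.025,0.029,0,1, 0,-0.034,0.038,0,1, 0,-0.043,0.047,0,1]'
python3 -m creep '[0,-0.009,0.009,0,1, 0,-0.019,0.017,0,1, 0,-0.029,0.025,0,1, 0,-0.039,0.032,0,1, 0,-0.05,0.04,0,1]'
python3 -m creep '[0,-0.007,0.005,0,1, 0,-0.014,0.009,0,1, 0,-0.021,0.014,0,1, 0,-0.029,0.018,0,1, 0,-0.036,0.022,0,1]'
python3 -m creep '[0,0,0,0,1, 0,0,0,0,1, 0,0,0,0,1, 0,0,0,0,1, 0,0,0,0,1]'
python3 - <<'E'
from h import *
f=grab_frame("wrist"); g=grab_frame("scene")
im=np.hstack([cv2.resize(f["color"],(480,300)),cv2.resize(g["color"][100:210,180:300],(320,300))])
cv2.imwrite("pics/t9.png",im[...,::-1])
for c,x in (("w",f),("s",g)):
    for o in tubes(x,zmax=.3,minpx=25): print(c,o["px"],o["ax"],o["yaw"],o["tilt"],o["n"])
E
```

```text
time_s: 38.47
position: [0.5085, -0.2335, 0.1853]
eef_rot: [0.004, 3.141, 0.003]
contact_force: [1.2, 9.1, 5.3]
finger_gap: 0.0115
grip_force: 30.0
time_s: 38.88
position: [0.5084, -0.2583, 0.2055]
eef_rot: [0.003, 3.142, 0.003]
contact_force: [-1.1, 8.4, 7.8]
finger_gap: 0.0116
grip_force: 30.0
time_s: 39.3
position: [0.5083, -0.2767, 0.2165]
eef_rot: [-0.003, -3.142, -0.002]
contact_force: [-1.8, 5.1, 4.7]
finger_gap: 0.0113
grip_force: 30.0
time_s: 39.72
position: [0.5084, -0.2767, 0.2165]
eef_rot: [0.003, 3.142, 0.002]
contact_force: [-1.4, 7.1, 9.3]
finger_gap: 0.0115
grip_force: 30.0
w (626, 133) [0.4543 0.0901 0.0475] 3.466423336588099 6.485542060290978 1947
w (206, 168) [ 0.5073 -0.4158  0.0277] -0.09764780524652522 -0.1824814376811981 2392
w (161, 168) [ 0.5084 -0.4756  0.0258] -0.062439113304747725 -0.19101596491463713 1630
s (351, 218) [0.4536 0.0961 0.0451] -2.4558202041135457 0.8434370294379829 249
```

View pics/t9.png

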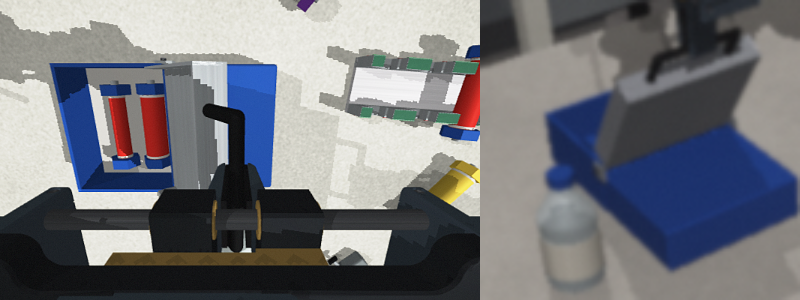

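Both rejects lie in the bin, at (120,125) and (155,125) in the left view. Lowering the tray back along the arc.

```bash
python3 -m creep '[0,0.015,-0.008,0,1, 0,0.029,-0.017,0,1, 0,0.036,-0.022,0,1, 0,0.047,-0.03,0,1, 0,0.057,-0.037,0,1]' >/dev/null
python3 -m creep '[0,0.01,-0.008,0,1, 0,0.02,-0.016,0,1, 0,0.029,-0.025,0,1, 0,0.038,-0.034,0,1, 0,0.047,-0.043,0,1]' >/dev/null
python3 -m creep '[0,0.009,-0.01,0,1, 0,0.017,-0.019,0,1, 0,0.025,-0.029,0,1, 0,0.033,-0.039,0,1, 0,0.041,-0.05,0,1]'
python3 -m creep '[0,0.007,-0.01,0,1, 0,0.013,-0.021,0,1, 0,0.02,-0.032,0,1, 0,0.026,-0.043,0,1, 0,0.032,-0.054,0,1]' >/dev/null
python3 -m creep '[0,0.005,-0.012,0,1, 0,0.01,-0.023,0,1, 0,0.015,-0.035,0,1, 0,0.02,-0.047,0,1, 0,0.024,-0.059,0,1]'
python3 -m creep '[0,0.004,-0.012,0,1, 0,0.007,-0.025,0,1, 0,0.01,-0.037,0,1, 0,0.012,-0.049,0,1, 0,0.015,-0.062,0,1]' >/dev/null
python3 -m creep '[0,0.001,-0.013,0,1, 0,0.003,-0.025,0,1, 0,0.004,-0.038,0,1, 0,0.004,-0.038,0,1, 0,0.004,-0.038,0,1]'
python3 -m creep '[0,0,0,0,0.3, 0,0,0,0,0.3, 0,0,0,0,0.3, 0,0,0,0,0.3, 0,0,0,0,0.3]'
python3 -m creep '[0,0,0.04,0,0.3, 0,0,0.1,0,0.3, 0,0,0.17,0,0.3, 0,0,0.2,0,0.3, 0,0,0.2,0,0.3]'
python3 - <<'E'
from h import *
f=show("wrist");P=cloud(f)
q=P[(abs(P[...,2]-.066)<.02)&(P[...,1]>-.37)&(P[...,1]<-.23)&(abs(P[...,0]-.51)<.08)]; print("floor",len(q),np.linalg.lstsq(np.c_[q[:,:2],np.ones(len(q))],q[:,2],rcond=None)[0])
show("side");show("scene")
E
```

```text
time_s: 41.07
position: [0.5087, -0.2048, 0.1504]
eef_rot: [0.004, 3.141, -0.0]
contact_force: [4.1, -2.4, -2.3]
finger_gap: 0.011
grip_force: 30.0
time_s: 41.9
position: [0.5087, -0.1772, 0.0938]
eef_rot: [0.004, 3.141, -0.001]
contact_force: [4.2, -4.7, -1.9]
finger_gap: 0.0116
grip_force: 30.0
time_s: 42.73
position: [0.5094, -0.1686, 0.0445]
eef_rot: [0.004, 3.14, -0.003]
contact_force: [3.9, -9.7, 0.3]
finger_gap: 0.0112
grip_force: 30.0
time_s: 43.15
position: [0.5081, -0.1672, 0.0441]
eef_rot: [-0.004, -3.141, -0.001]
contact_force: [-0.0, -0.2, -0.6]
finger_gap: 0.0319
grip_force: 0.0
time_s: 43.57
position: [0.5103, -0.1682, 0.1478]
eef_rot: [0.004, 3.137, -0.004]
contact_force: [0.6, 0.0, -0.0]
finger_gap: 0.0318
grip_force: 0.0
wrist (594, 126) ax [0.454  0.0977 0.044 ] D 0.0352 L 0.097 yaw -4.4 tilt -0.2 top 0.0622 n 4266
wrist (29, 179) ax [ 0.5086 -0.4754  0.0268] D 0.0271 L 0.097 yaw -0.1 tilt -0.1 top 0.0412 n 2893
wrist (75, 180) ax [ 0.5074 -0.4151  0.0319] D 0.0304 L 0.097 yaw -0.3 tilt -0.1 top 0.0477 n 2485
floor 22629 [-0.0009  0.0002  0.0674]
side (337, 128) ax [ 0.4892 -0.4675  0.0271] D 0.0295 L 0.052 yaw 21.9 tilt 4.9 top 0.0427 n 94
side (331, 231) ax [0.4553 0.0948 0.0424] D 0.0364 L 0.096 yaw -4.4 tilt 0.3 top 0.0619 n 404
scene (240, 151) ax [ 0.5037 -0.4449  0.0266] D 0.0549 L 0.104 yaw 10.8 tilt 7.6 top 0.0472 n 199
scene (351, 218) ax [0.454  0.0969 0.0456] D 0.0292 L 0.094 yaw -3.0 tilt 0.5 top 0.0620 n 249
```

Tray is level again. Now B from bay 3.

```bash
python3 -m creep '[-0.014,0.07,0,-0.01,-0.3, -0.028,0.14,0,-0.02,-0.3, -0.042,0.21,0,-0.033,-0.3, -0.056,0.28,0,-0.033,-0.3, -0.07,0.35,0,-0.033,-0.3]' >/dev/null
python3 -m creep '[-0.014,0.07,0,0,-0.3, -0.028,0.14,0,0,-0.3, -0.038,0.179,0,0,-0.3, -0.038,0.179,0,0,-0.3, -0.038,0.179,0,0,-0.3]'
python3 -m creep '[0,0,0,0,-0.3, 0,0,-0.05,0,-0.3, 0,0,-0.1,0,-0.3, 0,0,-0.15,0,-0.3, 0,0,-0.2,0,-0.3]' 
python3 -m creep '[0,0,-0.04,0,-0.3, 0,0,-0.068,0,-0.3, 0,0,-0.068,0,-0.3, 0,0,-0.068,0,0.3, 0,0,-0.068,0,1]'
python3 -m creep '[0,0,0,0,1, 0,0,0,0,1, 0,0,0,0,1, 0,0,0,0,1, 0,0,0,0,1]' 
python3 -m creep '[0,0,0,0,1, 0,0,0.02,0,1, 0,0,0.06,0,1, 0,0,0.12,0,1, 0,0,0.18,0,1]'
python3 - <<'E'
from h import *
for c in ["side","scene","wrist"]:
    f=grab_frame(c); P=cloud(f); 
    for n in ["vee1","rest"]:
        for r in pinpoint(c,n)[:2]: print(c,n,r["point"],round(r["confidence"],2),onplane(f,r["point"],.0426 if n[0]=="v" else 0))
    q=P[(P[...,2]>.038)&(P[...,2]<.05)&(P[...,1]>.25)&(P[...,1]<.46)&(P[...,0]>.38)&(P[...,0]<.52)&(f["color"].min(-1)>110)]
    if len(q)>30: print(c,len(q),cv2.minAreaRect(q[:,:2].astype(np.float32)),np.percentile(q,[2,98],axis=0))
    # V-tops: component medians
    m=(P[...,2]>.040)&(P[...,2]<.05)&(P[...,1]>.25)&(P[...,1]<.46)&(P[...,0]>.38)&(P[...,0]<.52)
    n,l,st,_=cv2.connectedComponentsWithStats(m.astype(np.uint8))
    C=[P[l==i].mean(0) for i in range(1,n) if st[i,4]>8]
    print(np.array(sorted(C,key=lambda p:(p[0]>.45,p[1]))))
E
```

```text
time_s: 44.55
position: [0.4535, 0.0978, 0.1433]
eef_rot: [-0.109, -3.138, 0.001]
contact_force: [0.1, -0.5, 0.1]
finger_gap: 0.0591
grip_force: 0.0
time_s: 44.97
position: [0.4547, 0.0958, 0.0431]
eef_rot: [0.115, 3.139, -0.0]
contact_force: [0.8, -0.3, 0.1]
finger_gap: 0.0594
grip_force: 0.0
time_s: 45.38
position: [0.4549, 0.0965, 0.0109]
eef_rot: [0.114, 3.139, 0.0]
contact_force: [-0.1, -0.5, -0.3]
finger_gap: 0.0487
grip_force: 0.0
time_s: 45.8
position: [0.455, 0.0964, 0.0111]
eef_rot: [0.112, 3.138, -0.001]
contact_force: [0.6, -9.6, 5.0]
finger_gap: 0.0314
grip_force: 30.0
time_s: 46.22
position: [0.4537, 0.097, 0.1014]
eef_rot: [-0.112, -3.138, 0.0]
contact_force: [0.2, 0.7, -2.5]
finger_gap: 0.0318
grip_force: 30.0
side vee1 [324.7, 302.9] 0.9 [0.4484 0.3216 0.0426]
side vee1 [318.3, 332.0] 0.58 [0.4536 0.3957 0.0426]
side rest [320.7, 328.8] 0.97 [0.4522 0.3586 0.    ]
side 465 ((0.45101770758628845, 0.35892653465270996), (0.15076085925102234, 0.09175978600978851), 89.44735717773438) [[0.406  0.2854 0.0385]
 [0.4962 0.4333 0.0459]]
[[0.4128 0.2928 0.0431]
 [0.4127 0.3603 
[... 358 characters left out ...]
35719144344329834), (0.15341554582118988, 0.09455882012844086), 89.44396209716797) [[0.4041 0.2841 0.0384]
 [0.4969 0.4322 0.0462]]
[[0.4135 0.2924 0.0427]
 [0.4137 0.3593 0.0426]
 [0.4147 0.4258 0.0436]
 [0.4894 0.2911 0.0432]
 [0.4894 0.3582 0.0433]
 [0.49   0.4251 0.0431]]
wrist vee1 [574.1, 181.1] 0.98 [0.4529 0.3217 0.0426]
wrist rest [577.3, 164.3] 0.8 [0.4494 0.3582 0.    ]
wrist rest [244.3, 186.1] 0.49 [0.448  0.0263 0.    ]
wrist 2225 ((0.449739009141922, 0.32733044028282166), (0.09031970053911209, 0.09255022555589676), 89.73131561279297) [[0.4039 0.2837 0.0385]
 [0.4948 0.3695 0.0462]]
[[0.411  0.2893 0.0443]
 [0.4115 0.3507 0.0441]
 [0.4864 0.289  0.0441]
 [0.4869 0.3542 0.0441]]
```

```bash
python3 -m creep '[-0.002,0.04,0,0.007,1, -0.004,0.1,0,0.014,1, -0.006,0.17,0,0.021,1, -0.008,0.24,0,0.028,1, -0.01,0.31,0,0.034,1]' >/dev/null
python3 -m creep '[0,0.06,0,0,1, 0,0.11,0,0,1, 0,0.136,0,0,1, 0,0.136,0,0,1, 0,0.136,0,0,1]'
python3 -m creep '[0,0,0,0,1, 0,0,-0.03,0,1, 0,0,-0.06,0,1, 0,0,-0.09,0,1, 0,0,-0.12,0,1]'
python3 -m creep '[0,0,-0.015,0,1, 0,0,-0.03,0,1, 0,0,-0.045,0,1, 0,0,-0.056,0,1, 0,0,-0.056,0,1]'
python3 - <<'E'
from h import *
show("side");show("scene");print(manip.get_state()["contact_force"],manip.get_state()["position"])
E
```

```text
time_s: 47.5
position: [0.449, 0.3197, 0.0996]
eef_rot: [0.001, -3.14, 0.001]
contact_force: [0.4, 0.7, -2.0]
finger_gap: 0.0313
grip_force: 30.0
time_s: 47.92
position: [0.4496, 0.3185, 0.0398]
eef_rot: [-0.003, -3.141, 0.0]
contact_force: [0.2, 0.0, -1.4]
finger_gap: 0.0314
grip_force: 30.0
time_s: 48.33
position: [0.4492, 0.3196, 0.0116]
eef_rot: [-0.001, -3.141, 0.001]
contact_force: [-0.5, 0.0, -2.5]
finger_gap: 0.0313
grip_force: 30.0
side (344, 303) ax [0.407  0.3233 0.0499] D 0.0168 L 0.031 yaw -88.6 tilt 34.3 top 0.0619 n 96
scene (240, 151) ax [ 0.5052 -0.4439  0.027 ] D 0.0553 L 0.099 yaw 7.3 tilt 5.9 top 0.0470 n 198
scene (402, 264) ax [0.4671 0.3188 0.0511] D 0.0226 L 0.058 yaw 18.4 tilt -6.0 top 0.0631 n 162
[-0.0636 -0.0597 -2.2923] [0.4496 0.32   0.0125]
```

```bash
python3 -m creep '[0,0,-0.003,0,1, 0,0,-0.006,0,1, 0,0,-0.008,0,1, 0,0,-0.008,0,1, 0,0,-0.008,0,1]'
python3 -m creep '[0,0,0,0,-0.3, 0,0,0,0,-0.3, 0,0,0,0,-0.3, 0,0,0,0,-0.3, 0,0,0,0,-0.3]'
python3 -m creep '[0,0,0.04,0,-0.3, 0,0,0.1,0,-0.3, 0,0,0.17,0,-0.3, 0,0,0.23,0,-0.3, 0,0,0.3,0,-0.3]'
python3 -m creep '[0,-0.05,0,0,-0.3, 0,-0.12,0,0,-0.3, 0,-0.2,0,0,-0.3, 0,-0.2,0,0,-0.3, 0,-0.2,0,0,-0.3]'
python3 - <<'E'
from h import *
show("scene");f=show("side"); show("wrist"); save(f,"s10.png",(230,90,420,370),2.1)
E
```

```text
time_s: 48.85
position: [0.4498, 0.3202, 0.0092]
eef_rot: [0.001, 3.141, 0.001]
contact_force: [-2.5, -0.5, 12.5]
finger_gap: 0.0313
grip_force: 30.0
time_s: 49.27
position: [0.4495, 0.32, 0.0083]
eef_rot: [0.001, 3.142, 0.0]
contact_force: [0.1, -0.3, 0.2]
finger_gap: 0.059
grip_force: 0.0
time_s: 49.68
position: [0.4489, 0.3197, 0.1593]
eef_rot: [-0.001, -3.141, 0.001]
contact_force: [0.9, 1.0, -0.2]
finger_gap: 0.059
grip_force: 0.0
time_s: 50.1
position: [0.4495, 0.2184, 0.1585]
eef_rot: [-0.005, -3.141, 0.0]
contact_force: [0.0, 0.1, -0.2]
finger_gap: 0.0591
grip_force: 0.0
scene (240, 151) ax [ 0.5042 -0.4442  0.0296] D 0.0542 L 0.096 yaw 7.8 tilt 5.8 top 0.0479 n 197
scene (409, 261) ax [0.4473 0.3207 0.0447] D 0.0272 L 0.094 yaw -0.2 tilt -0.1 top 0.0598 n 345
side (324, 302) ax [0.4503 0.321  0.0438] D 0.0292 L 0.097 yaw -0.4 tilt -0.1 top 0.0599 n 677
wrist (409, 182) ax [0.4487 0.3235 0.033 ] D 0.0515 L 0.097 yaw 0.1 tilt -0.4 top 0.0603 n 2938
```

View pics/s10.png

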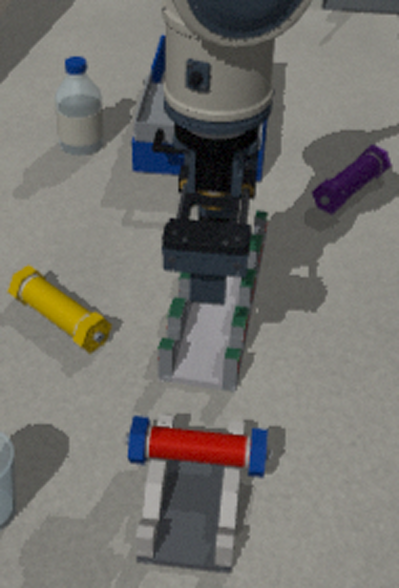

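The picture shows B settled in the cradle at (200,445), top about 58.5 mm as expected. The bottle and beaker stand where they did. Handing in.

```bash
python3 -c "
from workcell import workorder
print(workorder.close_job())"
```

```text
the job is handed in; nothing more can be done
None
```

I gauged three red columns and handed the job in, with no verdict returned: the good one (31.5 mm) lies in a V-cradle, the two rejects (37.4 and about 25 mm) are in the bin, and the tray is back down level.

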